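# Press the lid home on a gilded module and tray it

### The arm

A 6-joint arm with a two-finger parallel gripper is mounted at the origin on the work surface. World frame = base frame: x ahead of the robot, y to its left, z up, the work surface at z = 0. Lengths are in m, angles in rad, forces in N, time in s.
With the tool pointing down it reaches from about 0.375 to 0.9 m from the base axis. Payload 3.1 kg.
Tool frame: the origin (TCP) lies midway between the tips of the shut fingers; the grasp point (between the pads) lies robot.tcp_to_grasp behind it (robot.tcp_to_grasp is the distance from the TCP to the grasp point, in m); z points along the fingers, y is the direction in which the jaws open and shut (so a half turn about z gives the same grasp; the last joint's range is limited). The gripper opens to 87 mm and grips with 3 to 60 N. Pads are 19 mm wide; open, the fingers measure 117 mm over their backs; the gripper's body (75 mm by 190 mm) begins 51 mm behind the grasp point.
Start: joints at [1.123, 0.527, 1.433, -0, 1.181, -0.178], TCP at [0.166, 0.603, 0.223] pointing down, gripper open.
Joint ranges: [-3.08, 3.08], [-0.75, 2.2], [0.22, 2.44], [-1.43, 4.57], [0, 2.65], [-2.85, 2.85]. Speed limits (rad/s): [2.79, 2.79, 3.14, 3.14, 3.14, 3.14].

### API

Orientations are given as a unit quaternion [x, y, z, w].
In Python, from rig import robot, cams, nets gives the robot as it stands. The module is installed in compiled form; this text tells all that it offers.
- The arm moves only by the tool play_rows, never from a script. Its argument "commands" is a list of rows, each an object of numbers: "x", "y", "z": the shift along the tool's x, y, z in mm; "spin": the turn about the tool's z in rad. In form: [{"x": .., "y": .., "z": .., "spin": ..}, ...]. A call has 1 to 8 rows; each row shifts and turns the pose as measured when the row begins, along the tool's axes as they then stand; what a row does not reach is not made up. A row lasts 1/10 s, in which the tool goes at most 50 mm and 8.59 degrees, less where a joint would pass 70% of its speed; a pose out of reach is approached as far as the arm can. A call is refused whole if a number of a shift passes 50 or a number of a turn 0.15, either way. A call with a gripper value outside its range is refused whole. "grip" is the opening, from 0 (shut) to 1 (fully open), set as the call begins (left out, the last holds). The fingers move at their own pace and stop on an object; "newtons" is the grip in N (left out, the last holds). Time passes only in rows, so rows that do not move let the fingers close. It gives the time, the measured TCP pose, the force and the opening at its end, in the units of the state.
- robot.get_obs(): the state, without advancing time (a new reading comes with each control period).
- cams.camera(name): name is "side" or "top" or "wrist"; returns a dict with "img" (400x640x3 uint8, red, green, blue), "fx", "fy", "cx", "cy" (pixels), "world_to_cam" (4x4, takes a point from world to camera coordinates); the wrist camera has in their place "mount" (4x4, takes a point from camera to tool coordinates, whose origin is the TCP and whose axes are the flange's). Camera axes: x right, y up, looking along -z (the intrinsics and any distortion apply to the point x, -y, -z); pixel columns grow to the right and rows downward; lengths in m; the calibration is good to about 2 mm. A picture is of the moment at which its call begins: read the wrist's pose just before it. There is no depth.
- robot.hand_in(): hands the job in, once; it reports no verdict.
Trained networks look in a picture, given as the dict that the camera call returned (one of the last four; its "shot" number tells which), for a name from the list of things; names that differ only in an ending like _2 or _b are one class to them, and where a whole thing is asked for, a point or a joint stands for the part that bears it (a point fixed in the world has none). Each returns a list of dicts, best first, with "conf" (0 to 1); they miss things now and then, are a little off and sometimes report something else, mostly with a low value. They report only what shows in the picture. A call takes as long as a camera call. They do not tell look-alikes from the thing itself.
- nets.outline_of(picture, name): "region" (400x640 bool, what is visible of it) and "pixel" ([column, row] in pixels, amid what is visible of it).
The state is a dict: "time": time; "q": joint angles; "joint_velocities": joint speeds; "joint_torque": joint torques, N m; "position": TCP position; "tool_rot": TCP orientation; "ft_force": force on the tool from outside, world axes, zero at the start; "moment": the same for the moment, N m; "grip_width": finger opening in m.
Only numpy, scipy, OpenCV 4.12 (cv2) and the standard library are available. Lean on these libraries where they do the work, as an engineer would, in place of code of your own. Each camera call takes 0.05 s, during which the arm holds its last target.

### The job

Slide the loaded sled fully into the lid press, then push the black plunger cap down through its soft first stop to the firm second stop, keep it there for about a second so the lid goes fully home, and let it come all the way up. Draw the sled fully out again, then lift the module out and set it down on the empty rubber pad in the white tray, squarely and lengthwise along the pad. Close the lid only with the press, not with the fingers, and leave the finished module and the other things where they are.

Things in the scene. Friction and masses are not known exactly. Their poses are not given: they have to be found in the camera images.
- sled_handle (a point): Grip point (z 70 mm) in the middle of the sled's handle: an upright steel plate 12 mm thick along the slide, 34 mm wide, from z 24 to 90 mm, at the outer end of the grey sled. The point's x axis is level and points the way the sled slides IN; z up. The module's near face is 79 mm from it; with the sled fully in, it is 105 mm out from the plunger's axis.
- sled (a joint): How far the sled is pushed into the press, m: 0 = fully out against its stop (as it starts), 0.12 = fully in, the module centred under the plunger. It slides with about 1.5 N of friction and stays where it is left.
- cap_top (a point): Centre of the flat top of the plunger's black round cap (50 mm across, flat part 40 mm, 34 mm tall) over the white crossbeam of the press (44 mm deep along the slide, 200 mm wide, top at z 144 mm). At z 210 mm when up; goes straight down 27 mm in all. Nothing stands above it. x axis: the way the sled slides in.
- plunger_cap (a joint): Soft first part of the stroke, m: 0 = cap fully up, 0.015 = first stop. It needs only 2 N rising to 4 N, and springs back up.
- ram (a joint): Firm second part of the stroke, m: 0 = up, 0.012 = second (hard) stop. It moves only once the cap is at its first stop, from about 8 N, about 13 N at the end while it also pushes the lid; it springs back up. Its rubber foot meets the raised lid after 4 to 5 mm and has the lid fully home at 12 mm.
- lid (a joint): How far the module's steel lid has been pushed down into the housing, m: 0 to 0.001 at the start (standing 7 to 8 mm proud of the housing's rim), 0.008 = fully home on the rim. It goes with about 3 N of friction and stays.
- module_center (a point): Centre of the gold-coloured housing lying in the sled, half-way up its 36 mm height; 100 mm long (its x), 52 mm wide (its y, along the slide), 0.18 to 0.29 kg, long faces bare. On top the steel lid, 94 x 46 x 3 mm. Round connectors stick out up to 14 mm from the short ends, 20 mm up.
- nest (a point): Centre of the module's place on the sled's top (z 24 mm), moving with the sled. Low lips 8 mm high with 2.5 mm play stand round the module; on its long sides the middle 54 mm is free for fingers. With the sled fully out it is 120 mm from the plunger's axis. Axes as the press.
- pad_top (a point): Centre of the top (z 8 mm) of the empty black rubber pad, 104 mm (x) by 56 mm (y), 4 mm thick, in the white tray. x is its length. The tray is 150 x 215 mm with a rim 14 mm high; the pad is in one of its two places, 100 mm apart along y, and a finished module stands in the other.
- finished_center (a point): Centre of the housing of the finished module (same size, lid already home; lid top 39 mm above its underside) standing on the tray's floor in the other place, 100 mm from the pad; leave it alone.
- bottle: White plastic bottle, 60 mm across, 160 mm tall, standing upright; origin under its centre. Bystander.
- lid_box: Clear open box 90 x 110 x 40 mm with a steel plate in it; origin under its centre. Bystander.
- driver: Screwdriver lying on the bench, about 170 mm long along its x, black handle. Bystander.
Things that resemble listed ones, but are neither listed nor needed, are in the scene too. Leave any pink look-alike of the part that bears lid alone.

How it is judged:
On the way, in this order (a step that is already met when the one before it is completed fails the run):
1. the sled is fully in (within 5 mm) with the module in its nest (value of joint sled above 0.115 m and horizontal distance between module_center and nest below 0.007 m and z of module_center in the frame of nest below 0.023 m), for 0.2 s.
2. the plunger is held at its second stop (ram past 10.5 mm) for at least 0.4 s with the sled in and the lid home (within 1.5 mm) (value of joint ram above 0.0105 m and value of joint lid above 0.0065 m and value of joint sled above 0.115 m), for 0.4 s.
3. the plunger is released and fully up (within 2 mm) (value of joint each of ram, plunger_cap below 0.002 m), for 0.2 s.
4. the sled is fully out (within 8 mm) with the module still in its nest (value of joint sled below 0.008 m and horizontal distance between module_center and nest below 0.007 m and z of module_center in the frame of nest below 0.023 m), for 0.2 s.
At the end, for the whole second after the job is handed in: The module, lid home (within 1.5 mm), stands upright on the rubber pad, centred within 14 mm and lengthwise within 0.15 rad; the sled is fully out (within 12 mm), the plunger is fully up (within 2 mm) (all of step 3 and horizontal distance between module_center and pad_top below 0.014 m and z of module_center in the frame of pad_top between 0.014 and 0.022 m and angle between the x axis of module_center and the x axis of pad_top, either way round below 0.15 rad and angle between module_center's own z axis and vertical below 0.08 rad and value of joint lid above 0.0065 m and value of joint sled below 0.012 m); the robot touches nothing.
It fails at once if the lid is pressed with the fingers or arm (over 4 N) (contact force between lid and the fingers above 4 N or contact force between lid and the arm above 4 N).
It fails at once if the finished module is moved more than 15 mm (distance of finished_center from where it was at the start of the episode above 0.015 m).
It fails at once if the bottle, box or screwdriver is moved more than 30 mm (distance of any of bottle, lid_box, driver from where it was at the start of the episode above 0.03 m).
It also fails if it takes over 72 s, if anything falls off the work surface, if the arm or the gripper's body presses on something with over 40 N, if the wrist force passes 120 N, or if a joint passes its speed limit or range.

## Working session

There is one attempt and no reset: what is moved stays moved. The work goes in short steps, Python scripts to look and compute and a tool call to move; the robot and the scene stay as the last step left them, time stands still between calls to the robot, and variables do not carry over. Pictures are saved under pics/ and viewed, and the job is handed in when it is done.

Besides the shell and the picture viewer there is one more tool, called as a command line: name --argument value ..., lists and objects as JSON in quotes. play_rows: Moves the arm, as the interface text tells. Its arguments: {"type":"object","properties":{"commands":{"type":"array"},"grip":{"type":"number"},"newtons":{"type":"number"}},"required":["commands"]}

```bash
mkdir -p pics; cat > h.py <<'E'
from rig import robot, cams, nets
import numpy as np, cv2
from scipy.spatial.transform import Rotation as R
def w2c(p):
    if 'world_to_cam' in p: return np.array(p['world_to_cam'])
    o=robot.get_obs(); T=np.eye(4); T[:3,:3]=R.from_quat(o['tool_rot']).as_matrix(); T[:3,3]=o['position']
    return np.linalg.inv(T@np.array(p['mount']))
def proj(p,X):
    W=w2c(p); c=(W[:3,:3]@np.atleast_2d(X).T).T+W[:3,3]
    return np.c_[p['fx']*c[:,0]/-c[:,2]+p['cx'], p['fy']*-c[:,1]/-c[:,2]+p['cy']]
def back(p,uv,z):
    W=np.linalg.inv(w2c(p)); d=np.array([(uv[0]-p['cx'])/p['fx'],-(uv[1]-p['cy'])/p['fy'],-1.])
    d=W[:3,:3]@d; o=W[:3,3]; return o+d*(z-o[2])/d[2]
def save(p,n): cv2.imwrite('pics/'+n,p['img'][:,:,::-1])
E
python3 - <<'E'
from h import *
print(robot.get_obs(), robot.tcp_to_grasp)
for n in ['side','top','wrist']:
    p=cams.camera(n); save(p,n+'0.png'); print(n,[k for k in p if k!='img'],p['fx'],p['fy'],p['cx'],p['cy'])
    print(np.round(p.get('world_to_cam',p.get('mount')),3))
    for nm in ['sled','cap_top','module_center','pad_top','finished_center','bottle','lid_box','driver','sled_handle','lid']:
        try:
            for r in nets.outline_of(p,nm): print(nm,round(r['conf'],2),np.round(r['pixel']),r['region'].sum())
        except Exception as e: print(nm,e)
E
```

```text
{'time': 0.0, 'q': array([ 1.12348297e+00,  5.28426969e-01,  1.43391437e+00, -2.37126328e-06,
        1.18136930e+00, -1.78516373e-01]), 'joint_velocities': array([ 0.00036496, -0.00101754, -0.00128615, -0.00153003,  0.00035591,
       -0.00018656]), 'joint_torque': array([ 1.50534321e-03, -4.40042102e+01, -1.76591116e+01,  6.32895716e-02,
        5.85482048e-02, -1.78563528e-04]), 'position': array([0.16564344, 0.60189263, 0.22159187]), 'tool_rot': array([ 1.33993729e-01,  9.90981614e-01, -1.00790398e-03, -3.24949425e-04]), 'ft_force': array([-0.22299887, -0.4530369 ,  0.82191507]), 'moment': array([-0.00776816, -0.00958974,  0.01310655]), 'grip_width': 0.0866578545076467} 0.0187
side ['fx', 'fy', 'cx', 'cy', 'world_to_cam', 'shot'] 378.08783374775044 378.08783374775044 316.95241639793153 200.14019886046367
[[-0.741 -0.672 -0.004  0.358]
 [ 0.482 -0.534  0.695 -0.403]
 [-0.469  0.513  0.719 -0.729]
 [ 0.     0.     0.     1.   ]]
sled 0.7 [259. 250.] 2208
cap_top 0.48 [393. 193.] 792
module_center 0.94 [332. 303.] 1321
module_center 0.61 [240. 262.] 1138
pad_top 0.56 [370. 214.] 543
[... 567 characters left out ...]
57.] 291
sled 0.37 [412. 219.] 711
cap_top 0.79 [197. 163.] 311
module_center 0.62 [280. 246.] 705
module_center 0.61 [256. 166.] 755
pad_top 0.73 [377. 213.] 664
finished_center 0.44 [254. 166.] 513
bottle 0.71 [338. 118.] 555
lid_box 0.92 [385. 118.] 511
lid_box 0.27 [200. 159.] 291
lid_box 0.22 [407. 216.] 750
driver 0.77 [417. 282.] 331
driver 0.27 [337. 119.] 520
sled_handle 0.89 [277. 167.] 1930
lid 0.9 [253. 166.] 510
lid 0.22 [204. 160.] 304
wrist ['fx', 'fy', 'cx', 'cy', 'mount', 'shot'] 309.4048022830605 309.4048022830605 320.72767507648655 198.20183370561605
[[ 0.     0.968  0.25   0.068]
 [ 1.    -0.    -0.     0.001]
 [-0.     0.25  -0.968 -0.163]
 [ 0.     0.     0.     1.   ]]
```

View pics/side0.png

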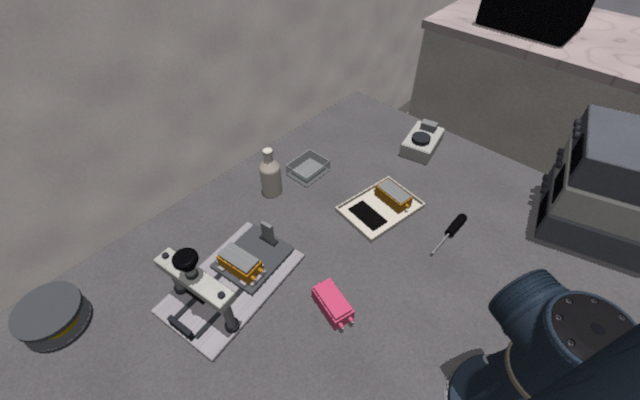

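```bash
python3 -c "
import cv2;a=cv2.imread('pics/top0.png');cv2.imwrite('pics/topz.png',cv2.resize(a[80:320,150:470],(800,600),interpolation=cv2.INTER_CUBIC))"
```

```text
(no output)
```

View pics/topz.png

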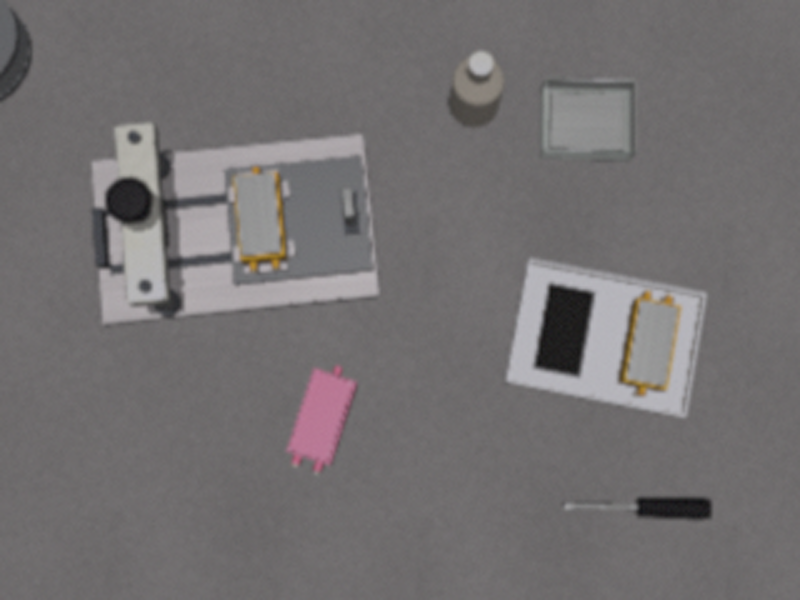

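```bash
python3 - <<'E'
from h import *
p=cams.camera('top'); s=cams.camera('side')
cv2.imwrite('pics/a.png',cv2.resize(p['img'][120:220,180:320,::-1],None,fx=5.7,fy=5.7,interpolation=cv2.INTER_CUBIC))
cv2.imwrite('pics/b.png',cv2.resize(s['img'][210:360,140:320,::-1],None,fx=4,fy=4,interpolation=cv2.INTER_CUBIC))
for nm,z in [('lid',.071),('pad_top',.008)]:
  for pic in (p,s):
    r=nets.outline_of(pic,nm)[0]
    ys,xs=np.nonzero(r['region'])
    P=np.array([back(pic,(x,y),z)[:2] for x,y in zip(xs,ys)])*1000
    print(nm,cv2.minAreaRect(P.astype(np.float32)),P.mean(0))
g=cv2.cvtColor(p['img'],cv2.COLOR_RGB2GRAY)
# black pad
m=np.zeros_like(g);m[180:240,355:398]=(g[180:240,355:398]<40)
ys,xs=np.nonzero(m);P=np.array([back(p,(x,y),.008)[:2] for x,y in zip(xs,ys)])*1000
print('padthr',len(xs),cv2.minAreaRect(P.astype(np.float32)),P.mean(0))
for nm,uv,z in [('cap',(201.6,159.2),.21),('handle',(289.6,157),.09)]: print(nm,back(p,uv,z))
E
```

```text
lid ((383.9559020996094, 51.62372970581055), (43.45118713378906, 89.83184051513672), 73.6057357788086) [383.21831412  52.30910087]
lid ((609.5292358398438, 139.56649780273438), (96.87179565429688, 48.38926696777344), 6.969095706939697) [608.45364946 139.42471628]
pad_top ((496.5648193359375, -228.12123107910156), (55.67724609375, 103.34439086914062), 80.61585235595703) [ 496.97068697 -227.49590037]
pad_top ((494.0622863769531, -220.98707580566406), (61.503173828125, 106.52481079101562), 79.17262268066406) [ 492.81947157 -220.32340616]
padthr 503 ((497.2870178222656, -226.53787231445312), (47.45730972290039, 93.96223449707031), 80.03850555419922) [ 497.31838665 -226.77403935]
cap [0.59762092 0.24935965 0.21      ]
handle [0.63670504 0.02737652 0.09      ]
```

View pics/a.png

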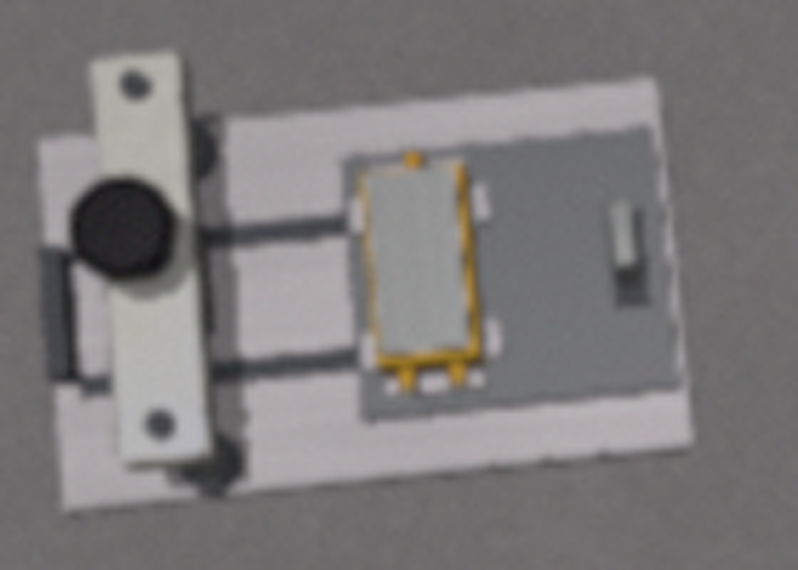

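View pics/b.png

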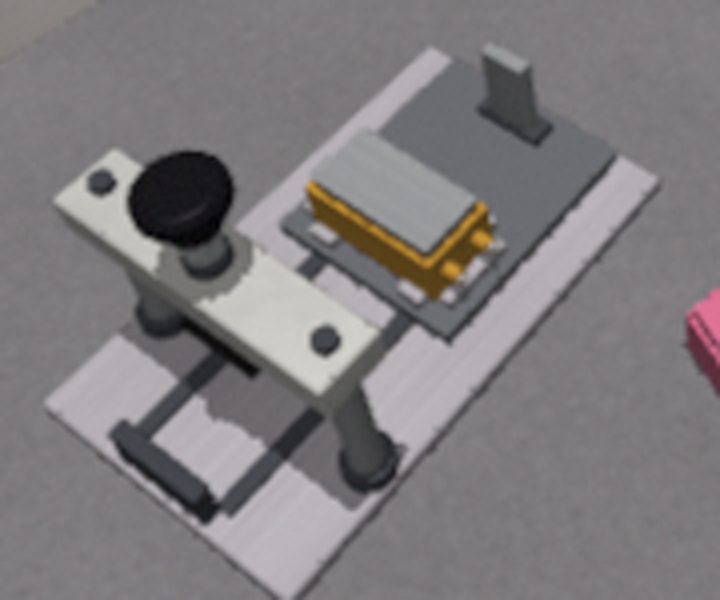

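```bash
python3 - <<'E'
from h import *
from scipy.optimize import least_squares
p=cams.camera('top'); s=cams.camera('side')
T=lambda u,v:np.array([180+u/5.7-.4,120+v/5.7-.4]); S=lambda u,v:np.array([140+u/4-.4,210+v/4-.4])
def model(v):
    n=np.array([v[0],v[1]]);d=np.array([-np.sin(v[2]),np.cos(v[2])]);e=np.array([d[1],-d[0]])
    cap=np.r_[n+.12*d,.21]; han=np.r_[n-.105*d,.09]; lz=.024+.036+.0075+.003-.0005+v[3]*0
    L=lambda a,b:np.r_[n+a*.047*e+b*.023*d,lz]
    B=lambda a:np.r_[n+.12*d+a*e,.144]
    return cap,han,L(1,1),L(1,-1),L(-1,-1),L(-1,1)
def res(v,full=False):
    m=np.array(model(v))
    a=proj(p,m)-np.array([T(122,228),T(624,236),T(362,170),T(463,162),T(472,350),T(380,355)])
    b=proj(s,m[1:])-np.array([S(507,58),S(313,180),S(372,130),S(483,200),S(432,250)])
    return (a,b) if full else np.r_[a.ravel(),b.ravel()]
r=least_squares(res,[.6,.13,0,0],loss='soft_l1')
print(r.x); a,b=res(r.x,True); print(np.round(a,1));print(np.round(b,1)); print(np.round(model(r.x)[:2],4))
# pad in both, using outline corners
E
```

```text
[0.61160338 0.13332862 0.12535293 0.        ]
[[-0.6 -0. ]
 [-0.2  0.1]
 [ 0.3  1.6]
 [-1.5  1.5]
 [-0.3  0.4]
 [-0.2  1.1]]
[[ 0.5 -1.7]
 [-0.  -1.8]
 [-1.3 -1.8]
 [ 0.  -1.3]
 [-0.5 -0.1]]
[[0.5966 0.2524 0.21  ]
 [0.6247 0.0292 0.09  ]]
```

```bash
cat > plan.py <<'E'
from h import *
import sys,json
def pose():
    o=robot.get_obs(); M=R.from_quat(o['tool_rot']).as_matrix(); return np.array(o['position'])*1000,np.arctan2(M[1,1],M[0,1]),o
def wrap(a): return (a+np.pi)%(2*np.pi)-np.pi
def plan(x,y,z,h=None,step=45,ang=.12):
    P,h0,o=pose(); t=np.array([x,y,z],float); dh=0 if h is None else h-h0
    n=int(max(np.ceil(np.linalg.norm(t-P)/step),np.ceil(abs(dh)/ang),1)); rows=[]
    w=(t-P)/n; s=-dh/n
    for i in range(n):
        hh=h0-s*i
        a=dict(x=round(float(w@[-np.sin(hh),np.cos(hh),0]),1),y=round(float(w@[np.cos(hh),np.sin(hh),0]),1),z=round(float(-w[2]),1))
        if abs(s)>1e-4: a['spin']=round(float(s),3)
        rows.append(a)
    print('pos',np.round(P,1),'h',round(h0,3),'n',n,'t',round(o['time'],2),'F',np.round(o['ft_force'],1),'w',round(o['grip_width'],4))
    for i in range(0,n,8): print(json.dumps(rows[i:i+8]))
if __name__=='__main__':
    a=[float(v) for v in sys.argv[1:]]; plan(*a)
E
python3 plan.py 400 330 320 0.7; python3 - <<'E'
from h import *
p=cams.camera('top')
for n,uv,z in [('bottle',(338,122),.0),('box',(385,128),.0),('drv',(417,282),.01)]: print(n,back(p,uv,z))
E
```

```text
pos [166.  602.6 222.5] h 1.302 n 9 t 2.05 F [ 0.4  0.1 -0.4] w 0.0869
[{"x": -33.1, "y": -22.3, "z": -10.8, "spin": 0.067}, {"x": -34.5, "y": -20.0, "z": -10.8, "spin": 0.067}, {"x": -35.8, "y": -17.7, "z": -10.8, "spin": 0.067}, {"x": -36.9, "y": -15.2, "z": -10.8, "spin": 0.067}, {"x": -37.8, "y": -12.7, "z": -10.8, "spin": 0.067}, {"x": -38.6, "y": -10.2, "z": -10.8, "spin": 0.067}, {"x": -39.2, "y": -7.6, "z": -10.8, "spin": 0.067}, {"x": -39.6, "y": -4.9, "z": -10.8, "spin": 0.067}]
[{"x": -39.9, "y": -2.3, "z": -10.8, "spin": 0.067}]
bottle [ 0.77049665 -0.11237992  0.        ]
box [ 0.7554393  -0.25642552  0.        ]
drv [ 0.2935157  -0.34985646  0.01      ]
```

play_rows --commands '[{"x":-33,"y":-22,"z":-12,"spin":0.067},{"x":-34.5,"y":-20,"z":-12,"spin":0.067},{"x":-36,"y":-18,"z":-12,"spin":0.067},{"x":-37,"y":-15,"z":-12,"spin":0.067},{"x":-38,"y":-13,"z":-12,"spin":0.067},{"x":-39,"y":-10,"z":-12,"spin":0.067},{"x":-39,"y":-8,"z":-12,"spin":0.067},{"x":-40,"y":-5,"z":-12,"spin":0.067}]' --grip 1

```text
time: 2.9
position: [0.3761, 0.3532, 0.3198]
tool_rot: [0.397, 0.918, -0.0, -0.0]
ft_force: [-0.4, 0.5, 0.3]
grip_width: 0.0871
```

```bash
python3 plan.py 624 20 200 .125
```

```text
pos [376.1 353.2 319.8] h 0.755 n 10 t 2.9 F [-0.4  0.5  0.3] w 0.0871
[{"x": -41.3, "y": -4.8, "z": 12.0, "spin": 0.063}, {"x": -41.5, "y": -2.2, "z": 12.0, "spin": 0.063}, {"x": -41.5, "y": 0.4, "z": 12.0, "spin": 0.063}, {"x": -41.4, "y": 3.1, "z": 12.0, "spin": 0.063}, {"x": -41.1, "y": 5.7, "z": 12.0, "spin": 0.063}, {"x": -40.7, "y": 8.2, "z": 12.0, "spin": 0.063}, {"x": -40.1, "y": 10.8, "z": 12.0, "spin": 0.063}, {"x": -39.3, "y": 13.3, "z": 12.0, "spin": 0.063}]
[{"x": -38.4, "y": 15.7, "z": 12.0, "spin": 0.063}, {"x": -37.4, "y": 18.1, "z": 12.0, "spin": 0.063}]
```

play_rows --commands '[{"x":-41,"y":-5,"z":0,"spin":0.063},{"x":-41.5,"y":-2,"z":0,"spin":0.063},{"x":-41.5,"y":0.5,"z":0,"spin":0.063},{"x":-41.5,"y":3,"z":0,"spin":0.063},{"x":-41,"y":6,"z":5,"spin":0.063},{"x":-41,"y":8,"z":10,"spin":0.063},{"x":-40,"y":11,"z":20,"spin":0.063},{"x":-39,"y":13,"z":30,"spin":0.063}]'

```text
time: 3.7
position: [0.5835, 0.0756, 0.2644]
tool_rot: [0.622, 0.783, 0.009, 0.007]
ft_force: [0.6, 0.9, -0.4]
grip_width: 0.0871
```

```bash
python3 plan.py 624 20 200 .125
```

```text
pos [583.5  75.6 264.4] h 0.229 n 3 t 3.7 F [ 0.6  0.9 -0.4] w 0.0871
[{"x": -21.1, "y": 8.9, "z": 21.5, "spin": 0.035}, {"x": -20.8, "y": 9.7, "z": 21.5, "spin": 0.035}, {"x": -20.4, "y": 10.4, "z": 21.5, "spin": 0.035}]
```

play_rows --commands '[{"x":-21,"y":9,"z":21,"spin":0.035},{"x":-21,"y":10,"z":21,"spin":0.035},{"x":-20,"y":10,"z":21,"spin":0.035},{"x":0,"y":0,"z":0,"spin":0}]'

```text
time: 4.1
position: [0.6281, 0.0121, 0.1957]
tool_rot: [0.667, 0.745, 0.008, 0.006]
ft_force: [0.2, 1.0, 0.2]
grip_width: 0.0869
```

```bash
python3 - <<'E'
from plan import *
P,h,o=pose(); print(P,h,o['tool_rot'])
p=cams.camera('wrist')
im=p['img'].copy()
n=np.array([.6116,.1333]);d=np.array([-np.sin(.1254),np.cos(.1254)]);e=np.array([d[1],-d[0]])
H=n-.105*d
pts=[np.r_[H+a*.017*e+b*.006*d,.09] for a,b in [(1,1),(1,-1),(-1,-1),(-1,1)]]+[np.r_[n+a*.047*e+b*.023*d,.07] for a,b in [(1,1),(1,-1),(-1,-1),(-1,1)]]
for u,v in proj(p,np.array(pts)): cv2.circle(im,(int(round(u)),int(round(v))),2,(255,0,0),-1)
cv2.imwrite('pics/w1.png',cv2.resize(im[:,:,::-1],None,fx=1.25,fy=1.25))
s=cams.camera('side');save(s,'s1.png')
E
```

```text
[628.10206864  12.07649517 195.69284403] 0.1109795045903717 [0.66676622 0.74520669 0.00753473 0.00574662]
```

View pics/w1.png

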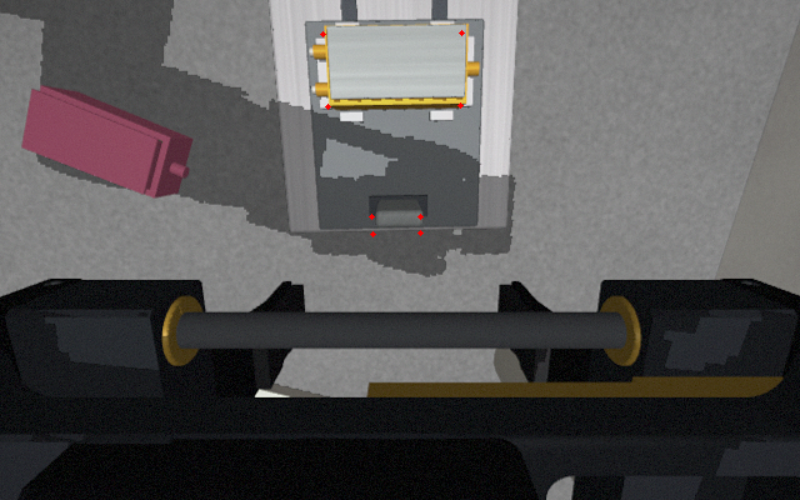

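View pics/s1.png

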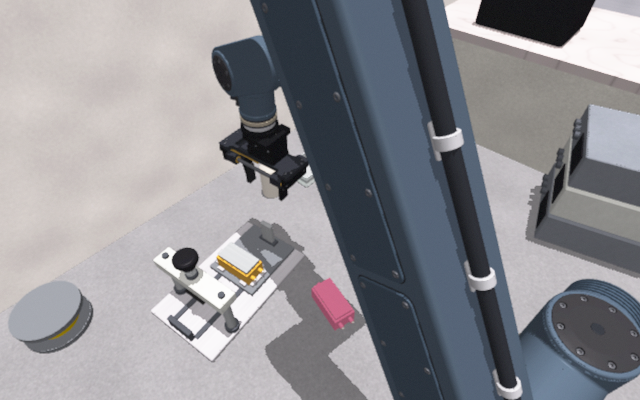

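```bash
python3 - <<'E'
from plan import *
P,h,o=pose(); print(P,h,o['tool_rot'])
p=cams.camera('wrist')
im=p['img'].copy()
n=np.array([.6116,.1333]);d=np.array([-np.sin(.1254),np.cos(.1254)]);e=np.array([d[1],-d[0]])
H=n-.105*d
pts=[np.r_[H+a*.017*e+b*.006*d,.09] for a,b in [(1,1),(1,-1),(-1,-1),(-1,1)]]+[np.r_[n+a*.047*e+b*.023*d,.07] for a,b in [(1,1),(1,-1),(-1,-1),(-1,1)]]
print(np.round(proj(p,np.array(pts)),1))
cv2.imwrite('pics/w2.png',cv2.resize(im[:200,200:420,::-1],None,fx=3.6,fy=3,interpolation=cv2.INTER_CUBIC))
E
```

```text
[627.82779082  14.39263569 198.3858447 ] 0.113598543271097 [0.66577769 0.7460715  0.00872204 0.00642715]
[[334.7 174.2]
 [334.7 187.4]
 [297.  188. ]
 [296.6 174.8]
 [368.2  29.3]
 [366.8  86. ]
 [261.4  86.9]
 [258.3  29.8]]
```

View pics/w2.png

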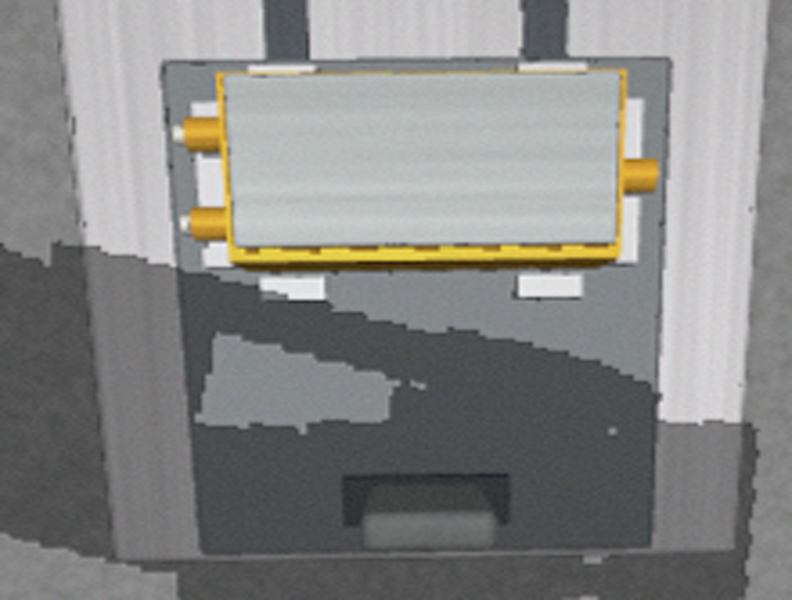

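```bash
cat >> plan.py <<'E'
E
python3 - <<'E'
from plan import *
P,h,o=pose(); print(R.from_quat(o['tool_rot']).as_matrix().round(4)); plan(626.5,30,110,.125); 
E
```

```text
[[-0.1144  0.9932  0.0228]
 [ 0.9934  0.1143  0.0043]
 [ 0.0016  0.0232 -0.9997]]
pos [628.   15.  199.4] h 0.115 n 3 t 4.25 F [-0.3 -0.3  0.8] w 0.0871
[{"x": 5.0, "y": 0.1, "z": 29.8, "spin": -0.003}, {"x": 5.0, "y": 0.1, "z": 29.8, "spin": -0.003}, {"x": 5.0, "y": 0.1, "z": 29.8, "spin": -0.003}]
```

```bash
cat > fix.py <<'E'
s=open('plan.py').read()
i=s.index("        a=dict("); j=s.index("        if abs(s)>1e-4")
s=s[:i]+"""        M=R.from_quat(o['tool_rot']).as_matrix()@R.from_euler('z',s*i).as_matrix(); v=M.T@w
        a=dict(x=round(float(v[0]),1),y=round(float(v[1]),1),z=round(float(v[2]),1))
"""+s[j:]
open('plan.py','w').write(s)
E
python3 fix.py; python3 plan.py 626.5 30 62 .125
```

```text
pos [628.   15.  199.4] h 0.115 n 4 t 4.25 F [-0.3 -0.3  0.8] w 0.0871
[{"x": 3.7, "y": -0.7, "z": 34.3, "spin": -0.003}, {"x": 3.7, "y": -0.7, "z": 34.3, "spin": -0.003}, {"x": 3.7, "y": -0.7, "z": 34.3, "spin": -0.003}, {"x": 3.7, "y": -0.7, "z": 34.3, "spin": -0.003}]
```

play_rows --commands '[{"x":7,"y":-1,"z":34},{"x":6,"y":-1,"z":34},{"x":2,"y":0,"z":20},{"x":0,"y":0,"z":10},{"x":0,"y":0,"z":0}]'

```text
invalid input
```

```bash
python3 - <<'E'
from plan import *
P,h,o=pose();plan(626.5,30,62,.125)
p=cams.camera('wrist');save(p,'w3.png')
E
```

```text
pos [628.   15.  199.4] h 0.115 n 4 t 4.25 F [-0.3 -0.3  0.8] w 0.0871
[{"x": 3.7, "y": -0.7, "z": 34.3, "spin": -0.003}, {"x": 3.7, "y": -0.7, "z": 34.3, "spin": -0.003}, {"x": 3.7, "y": -0.7, "z": 34.3, "spin": -0.003}, {"x": 3.7, "y": -0.7, "z": 34.3, "spin": -0.003}]
```

View pics/w3.png

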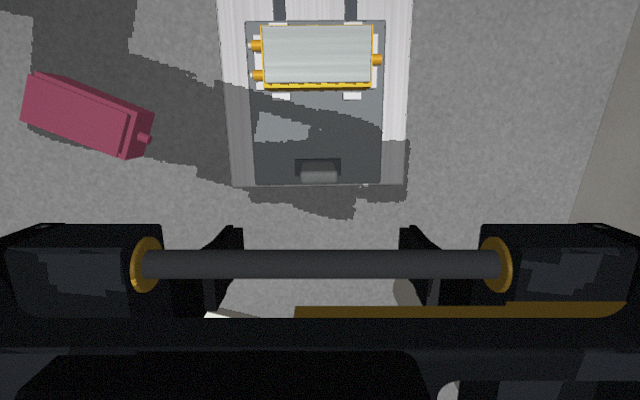

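Every row needs "spin"; the arm did not move.

play_rows --commands '[{"x":7,"y":-1,"z":34,"spin":-0.003},{"x":6,"y":-1,"z":34,"spin":-0.003},{"x":2,"y":0,"z":20,"spin":-0.003},{"x":0,"y":0,"z":10,"spin":0},{"x":0,"y":0,"z":0,"spin":0}]'

```text
time: 4.8
position: [0.6305, 0.0362, 0.109]
tool_rot: [0.658, 0.752, 0.014, 0.014]
ft_force: [0.7, -0.8, 0.7]
grip_width: 0.0869
```

```bash
python3 - <<'E'
from plan import *
P,h,o=pose();plan(626.5,30,62,.125)
p=cams.camera('wrist');save(p,'w4.png')
E
```

```text
pos [630.5  36.2 109. ] h 0.133 n 2 t 4.8 F [ 0.7 -0.8  0.7] w 0.0869
[{"x": -2.8, "y": -3.3, "z": 23.4, "spin": 0.004}, {"x": -2.8, "y": -3.3, "z": 23.4, "spin": 0.004}]
```

View pics/w4.png

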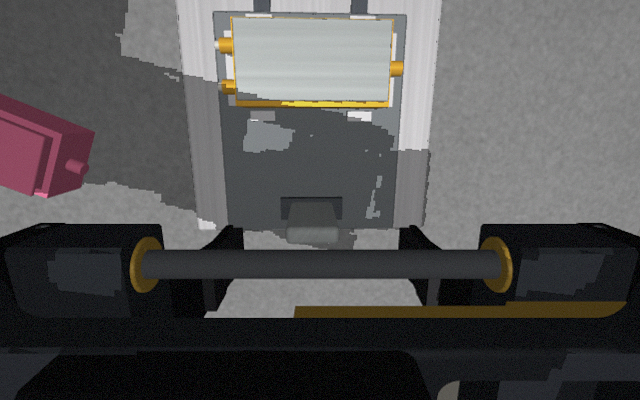

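```bash
sed -i "s/    for i in range(0,n,8): print/    print('toolz',R.from_quat(o['tool_rot']).as_matrix()[:,2].round(4))\n    for i in range(0,n,8): print/; s/        if abs(s)>1e-4: a/        a/" plan.py; python3 plan.py 625.5 30.5 62 .125 12
```

```text
pos [631.1  36.1 109.9] h 0.133 n 5 t 4.85 F [-0.6 -0.4 -0.9] w 0.087
toolz [ 0.0421  0.0029 -0.9991]
[{"x": -0.9, "y": -1.7, "z": 9.5, "spin": 0.002}, {"x": -0.9, "y": -1.7, "z": 9.5, "spin": 0.002}, {"x": -0.9, "y": -1.7, "z": 9.5, "spin": 0.002}, {"x": -1.0, "y": -1.7, "z": 9.5, "spin": 0.002}, {"x": -1.0, "y": -1.7, "z": 9.5, "spin": 0.002}]
```

play_rows --commands '[{"x":-2,"y":-3,"z":10,"spin":0.002},{"x":-2,"y":-2,"z":10,"spin":0.002},{"x":-1,"y":-1,"z":10,"spin":0.002},{"x":0,"y":-1,"z":10,"spin":0.002},{"x":0,"y":0,"z":8,"spin":0},{"x":0,"y":0,"z":0,"spin":0}]'

```text
time: 5.45
position: [0.6294, 0.0292, 0.0619]
tool_rot: [0.662, 0.749, 0.017, 0.018]
ft_force: [-1.2, 0.5, 0.2]
grip_width: 0.0867
```

```bash
python3 plan.py 625.5 30.5 62 .125 12
```

```text
pos [629.4  29.2  61.9] h 0.124 n 1 t 5.45 F [-1.2  0.5  0.2] w 0.0867
toolz [ 0.0499  0.0018 -0.9988]
[{"x": 1.8, "y": -3.7, "z": -0.3, "spin": -0.001}]
```

play_rows --commands '[{"x":1,"y":-3,"z":0,"spin":0},{"x":0,"y":0,"z":0,"spin":0},{"x":0,"y":0,"z":0,"spin":0},{"x":0,"y":0,"z":0,"spin":0},{"x":0,"y":0,"z":0,"spin":0}]' --grip 0 --newtons 12

```text
time: 5.95
position: [0.6266, 0.0298, 0.0621]
tool_rot: [0.662, 0.749, 0.017, 0.019]
ft_force: [0.3, 0.2, 0.1]
grip_width: 0.055
```

```bash
python3 plan.py 625.5 30.5 62 .125 12
```

```text
pos [626.6  29.8  62.1] h 0.124 n 1 t 5.95 F [0.3 0.2 0.1] w 0.055
toolz [ 0.0509  0.0017 -0.9987]
[{"x": 0.8, "y": -1.0, "z": 0.0, "spin": -0.001}]
```

play_rows --commands '[{"x":0,"y":0,"z":0,"spin":0},{"x":0,"y":0,"z":0,"spin":0},{"x":0,"y":0,"z":0,"spin":0},{"x":0,"y":0,"z":0,"spin":0},{"x":0,"y":0,"z":0,"spin":0}]'

```text
time: 6.45
position: [0.6274, 0.0299, 0.0627]
tool_rot: [0.662, 0.749, 0.018, 0.019]
ft_force: [0.0, 0.9, -0.0]
grip_width: 0.0345
```

```bash
python3 - <<'E'
from plan import *
P,h,o=pose(); d=np.array([-np.sin(.1254),np.cos(.1254)])
t=P[:2]+d*126; plan(t[0],t[1],P[2],None,10)
E
```

```text
pos [627.4  29.9  62.7] h 0.124 n 13 t 6.45 F [ 0.   0.9 -0. ] w 0.0345
toolz [ 0.0526  0.0015 -0.9986]
[{"x": 9.7, "y": -0.0, "z": -0.0, "spin": 0.0}, {"x": 9.7, "y": -0.0, "z": -0.0, "spin": 0.0}, {"x": 9.7, "y": -0.0, "z": -0.0, "spin": 0.0}, {"x": 9.7, "y": -0.0, "z": -0.0, "spin": 0.0}, {"x": 9.7, "y": -0.0, "z": -0.0, "spin": 0.0}, {"x": 9.7, "y": -0.0, "z": -0.0, "spin": 0.0}, {"x": 9.7, "y": -0.0, "z": -0.0, "spin": 0.0}, {"x": 9.7, "y": -0.0, "z": -0.0, "spin": 0.0}]
[{"x": 9.7, "y": -0.0, "z": -0.0, "spin": 0.0}, {"x": 9.7, "y": -0.0, "z": -0.0, "spin": 0.0}, {"x": 9.7, "y": -0.0, "z": -0.0, "spin": 0.0}, {"x": 9.7, "y": -0.0, "z": -0.0, "spin": 0.0}, {"x": 9.7, "y": -0.0, "z": -0.0, "spin": 0.0}]
```

play_rows --commands '[{"x":6,"y":0,"z":0,"spin":0},{"x":12,"y":0,"z":0,"spin":0},{"x":15,"y":0,"z":0,"spin":0},{"x":15,"y":0,"z":0,"spin":0},{"x":15,"y":0,"z":0,"spin":0},{"x":15,"y":0,"z":0,"spin":0},{"x":12,"y":0,"z":0,"spin":0},{"x":8,"y":0,"z":0,"spin":0}]' --newtons 20

```text
time: 7.25
position: [0.6139, 0.1346, 0.0627]
tool_rot: [0.661, 0.75, 0.017, 0.02]
ft_force: [1.1, -1.0, 1.0]
grip_width: 0.0348
```

```bash
python3 - <<'E'
from plan import *
P,h,o=pose(); d=np.array([-np.sin(.1254),np.cos(.1254)])
t=np.array([627.4,29.9])+d*126; plan(t[0],t[1],62.7,.1254,10)
save(cams.camera('side'),'s5.png')
E
```

```text
pos [613.9 134.6  62.7] h 0.125 n 3 t 7.25 F [ 1.1 -1.   1. ] w 0.0348
toolz [ 5.260e-02 -4.000e-04 -9.986e-01]
[{"x": 6.8, "y": 0.1, "z": -0.1, "spin": -0.0}, {"x": 6.8, "y": 0.1, "z": -0.1, "spin": -0.0}, {"x": 6.8, "y": 0.1, "z": -0.1, "spin": -0.0}]
```

View pics/s5.png

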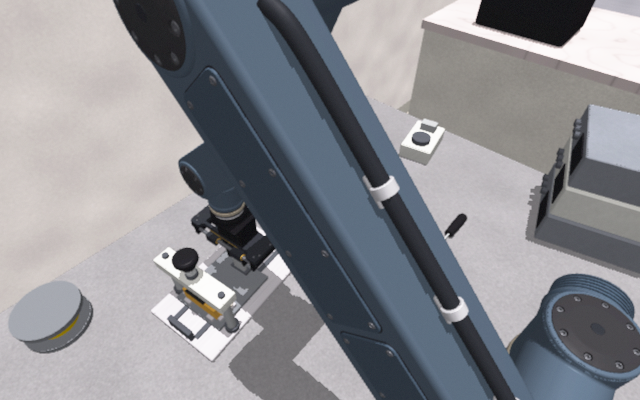

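play_rows --commands '[{"x":6,"y":0,"z":0,"spin":0},{"x":6,"y":0,"z":0,"spin":0},{"x":4,"y":0,"z":0,"spin":0},{"x":3,"y":0,"z":0,"spin":0},{"x":3,"y":0,"z":0,"spin":0},{"x":3,"y":0,"z":0,"spin":0}]'

```text
time: 7.9
position: [0.6121, 0.1489, 0.0627]
tool_rot: [0.661, 0.75, 0.01, 0.026]
ft_force: [0.9, -9.5, 2.2]
grip_width: 0.0343
```

```bash
python3 - <<'E'
from plan import *
P,h,o=pose(); d=np.array([-np.sin(.1254),np.cos(.1254)])
print((P[:2]-[627.4,29.9])@d); plan(P[0],P[1],P[2])
E
```

```text
120.01825448255438
pos [612.1 148.9  62.7] h 0.128 n 1 t 7.9 F [ 0.9 -9.5  2.2] w 0.0343
toolz [ 0.0521 -0.019  -0.9985]
[{"x": 0.0, "y": 0.0, "z": 0.0, "spin": 0.0}]
```

play_rows --commands '[{"x":-1,"y":0,"z":0,"spin":0},{"x":0,"y":0,"z":0,"spin":0},{"x":0,"y":0,"z":0,"spin":0},{"x":0,"y":0,"z":0,"spin":0}]' --grip 0.75

```text
time: 8.3
position: [0.6118, 0.148, 0.0619]
tool_rot: [0.662, 0.749, 0.01, 0.025]
ft_force: [0.1, -0.5, -0.0]
grip_width: 0.0583
```

```bash
python3 - <<'E'
from plan import *
P,h,o=pose(); d=np.array([-np.sin(.1254),np.cos(.1254)])
print((P[:2]-[627.4,29.9])@d); plan(P[0],P[1],240,None,40)
E
```

```text
119.08932958110141
pos [611.8 148.   61.9] h 0.125 n 5 t 8.3 F [ 0.1 -0.5 -0. ] w 0.0583
toolz [ 0.0512 -0.0173 -0.9985]
[{"x": -0.8, "y": 1.7, "z": -35.6, "spin": 0.0}, {"x": -0.8, "y": 1.7, "z": -35.6, "spin": 0.0}, {"x": -0.8, "y": 1.7, "z": -35.6, "spin": 0.0}, {"x": -0.8, "y": 1.7, "z": -35.6, "spin": 0.0}, {"x": -0.8, "y": 1.7, "z": -35.6, "spin": 0.0}]
```

play_rows --commands '[{"x":-1,"y":1.5,"z":-30,"spin":0},{"x":-1,"y":1.5,"z":-36,"spin":0},{"x":-1,"y":1.5,"z":-36,"spin":0},{"x":-1,"y":1.5,"z":-36,"spin":0},{"x":-1,"y":1.5,"z":-36,"spin":0},{"x":0,"y":0,"z":-15,"spin":0},{"x":0,"y":0,"z":0,"spin":0}]'

```text
time: 9.0
position: [0.6085, 0.1505, 0.2558]
tool_rot: [0.661, 0.75, 0.01, 0.022]
ft_force: [-0.3, -0.2, -0.4]
grip_width: 0.0649
```

```bash
python3 - <<'E'
from plan import *
plan(598.5,253.5,237,None,25)
o=robot.get_obs()
p=cams.camera('wrist');save(p,'w6.png');t=cams.camera('top')
print(proj(p,np.array([[.5985,.2535,.21]])))
cv2.imwrite('pics/t6.png',cv2.resize(t['img'][100:230,160:340,::-1],None,fx=4.4,fy=4.4,interpolation=cv2.INTER_CUBIC))
E
```

```text
pos [608.5 150.5 255.8] h 0.128 n 5 t 9.0 F [-0.3 -0.2 -0.4] w 0.0649
toolz [ 0.0457 -0.0148 -0.9988]
[{"x": 20.8, "y": 0.5, "z": 3.4, "spin": 0.0}, {"x": 20.8, "y": 0.5, "z": 3.4, "spin": 0.0}, {"x": 20.8, "y": 0.5, "z": 3.4, "spin": 0.0}, {"x": 20.8, "y": 0.5, "z": 3.4, "spin": 0.0}, {"x": 20.8, "y": 0.5, "z": 3.4, "spin": 0.0}]
[[325.14971607  57.54832496]]
```

View pics/w6.png

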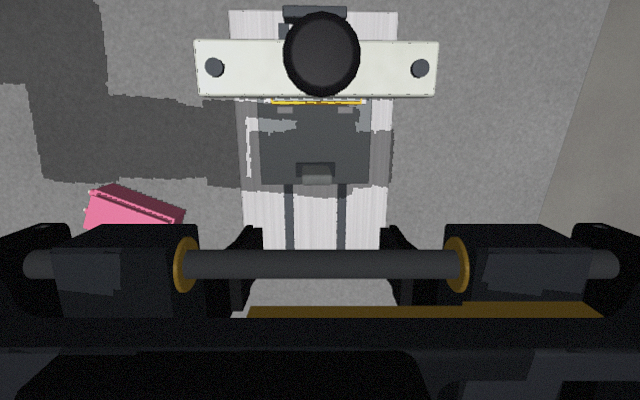

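View pics/t6.png

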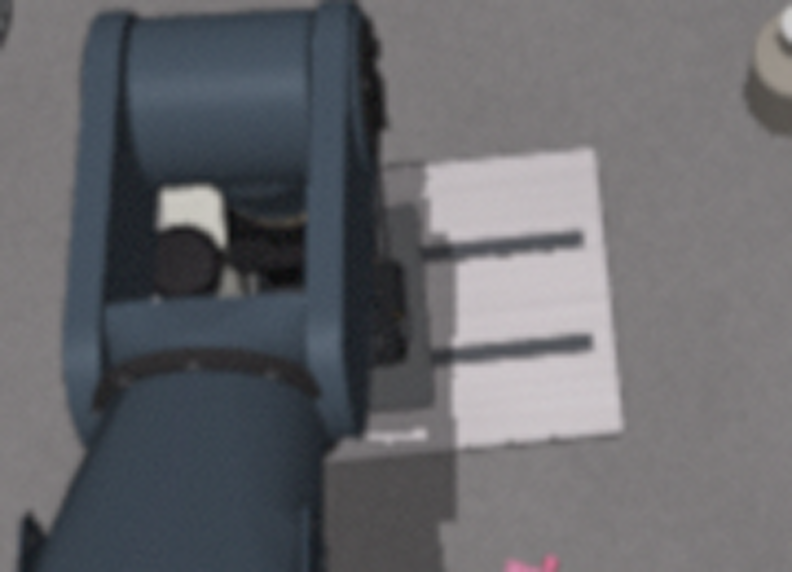

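play_rows --commands '[{"x":20,"y":0,"z":1,"spin":0},{"x":22,"y":0,"z":2,"spin":0},{"x":22,"y":0,"z":2,"spin":0},{"x":22,"y":0,"z":2,"spin":0},{"x":16,"y":0,"z":2,"spin":0},{"x":0,"y":0,"z":0,"spin":0},{"x":0,"y":0,"z":0,"spin":0}]' --grip 0 --newtons 10

```text
time: 9.8
position: [0.5874, 0.2526, 0.2272]
tool_rot: [0.661, 0.75, -0.002, 0.013]
ft_force: [-0.1, 0.0, -0.2]
grip_width: 0.0174
```

```bash
python3 plan.py 597.5 254.5 215 .125 10
```

```text
pos [587.4 252.6 227.2] h 0.126 n 2 t 9.8 F [-0.1  0.  -0.2] w 0.0174
toolz [ 0.0167 -0.021  -0.9996]
[{"x": 0.5, "y": 5.0, "z": 6.2, "spin": 0.001}, {"x": 0.5, "y": 5.0, "z": 6.2, "spin": 0.001}]
```

play_rows --commands '[{"x":1,"y":5,"z":0,"spin":0},{"x":1,"y":5,"z":3,"spin":0},{"x":0,"y":0,"z":5,"spin":0},{"x":0,"y":0,"z":0,"spin":0}]'

```text
time: 10.2
position: [0.599, 0.2529, 0.2182]
tool_rot: [0.662, 0.749, -0.003, 0.014]
ft_force: [-0.3, 0.8, -0.7]
grip_width: 0.0003
```

```bash
python3 plan.py 597.5 254.5 215 .125 10
```

```text
pos [599.  252.9 218.2] h 0.123 n 1 t 10.2 F [-0.3  0.8 -0.7] w 0.0003
toolz [ 0.0164 -0.0222 -0.9996]
[{"x": 1.9, "y": -1.4, "z": 3.1, "spin": -0.002}]
```

play_rows --commands '[{"x":1,"y":0,"z":5,"spin":0},{"x":0,"y":0,"z":5,"spin":0},{"x":0,"y":0,"z":5,"spin":0},{"x":0,"y":0,"z":5,"spin":0},{"x":0,"y":0,"z":4,"spin":0},{"x":0,"y":0,"z":4,"spin":0}]'

```text
time: 10.8
position: [0.5998, 0.2533, 0.1917]
tool_rot: [0.663, 0.749, -0.001, 0.014]
ft_force: [-2.9, -0.4, 10.0]
grip_width: 0.0002
```

```bash
python3 plan.py 598 254 180 .125 10
```

```text
pos [599.8 253.3 191.7] h 0.122 n 2 t 10.8 F [-2.9 -0.4 10. ] w 0.0002
toolz [ 0.0188 -0.0206 -0.9996]
[{"x": 0.6, "y": -0.9, "z": 5.8, "spin": -0.001}, {"x": 0.6, "y": -0.9, "z": 5.8, "spin": -0.001}]
```

play_rows --commands '[{"x":0,"y":0,"z":5,"spin":0},{"x":0,"y":0,"z":5,"spin":0},{"x":0,"y":0,"z":5,"spin":0},{"x":0,"y":0,"z":5,"spin":0}]'

```text
time: 11.2
position: [0.6001, 0.2534, 0.1831]
tool_rot: [0.662, 0.749, 0.0, 0.016]
ft_force: [-11.0, -3.4, 32.0]
grip_width: 0.0001
```

```bash
python3 plan.py 598 254 180 .125 10
```

```text
pos [600.1 253.4 183.1] h 0.124 n 1 t 11.2 F [-11.   -3.4  32. ] w 0.0001
toolz [ 0.0232 -0.0205 -0.9995]
[{"x": 0.9, "y": -2.0, "z": 3.0, "spin": -0.001}]
```

play_rows --commands '[{"x":0,"y":-0.5,"z":4,"spin":0},{"x":0,"y":-0.5,"z":4,"spin":0},{"x":0,"y":0,"z":4,"spin":0},{"x":0,"y":0,"z":4,"spin":0},{"x":0,"y":0,"z":4,"spin":0},{"x":0,"y":0,"z":4,"spin":0}]'

```text
time: 11.8
position: [0.6, 0.2534, 0.1833]
tool_rot: [0.661, 0.75, 0.005, 0.02]
ft_force: [-6.7, -1.9, 19.4]
grip_width: 0.0006
```

```bash
python3 plan.py 598 254 180 .125 10
```

```text
pos [600.  253.4 183.3] h 0.126 n 1 t 11.8 F [-6.7 -1.9 19.4] w 0.0006
toolz [ 0.0365 -0.0201 -0.9991]
[{"x": 1.0, "y": -2.0, "z": 3.2, "spin": 0.001}]
```

play_rows --commands '[{"x":0,"y":0,"z":4.5,"spin":0},{"x":0,"y":0,"z":4.5,"spin":0},{"x":0,"y":0,"z":4.5,"spin":0},{"x":0,"y":0,"z":4.5,"spin":0},{"x":0,"y":0,"z":4.5,"spin":0}]'

```text
time: 12.3
position: [0.6, 0.2534, 0.1833]
tool_rot: [0.66, 0.751, 0.008, 0.024]
ft_force: [-7.8, -1.2, 21.5]
grip_width: 0.0006
```

```bash
python3 plan.py 598 254 240 .125 20
```

```text
pos [600.  253.4 183.3] h 0.129 n 3 t 12.3 F [-7.8 -1.2 21.5] w 0.0006
toolz [ 0.0462 -0.0201 -0.9987]
[{"x": -0.2, "y": 0.2, "z": -18.9, "spin": 0.001}, {"x": -0.2, "y": 0.2, "z": -18.9, "spin": 0.001}, {"x": -0.2, "y": 0.2, "z": -18.9, "spin": 0.001}]
```

play_rows --commands '[{"x":0,"y":0,"z":-10,"spin":0},{"x":0,"y":0,"z":-15,"spin":0},{"x":0,"y":0,"z":-20,"spin":0},{"x":0,"y":0,"z":-20,"spin":0},{"x":0,"y":0,"z":-10,"spin":0},{"x":0,"y":0,"z":0,"spin":0}]'

```text
time: 12.9
position: [0.5982, 0.2542, 0.2629]
tool_rot: [0.66, 0.751, 0.01, 0.028]
ft_force: [-0.6, 0.1, 0.2]
grip_width: 0.0009
```

```bash
python3 - <<'E'
from plan import *
plan(612,146,255,.128,30)
s=cams.camera('side')
cv2.imwrite('pics/s7.png',cv2.resize(s['img'][190:360,120:320,::-1],None,fx=3.5,fy=3.5,interpolation=cv2.INTER_CUBIC))
E
```

```text
pos [598.2 254.2 262.9] h 0.13 n 4 t 12.9 F [-0.6  0.1  0.2] w 0.0009
toolz [ 0.0545 -0.0215 -0.9983]
[{"x": -27.2, "y": -0.2, "z": 2.7, "spin": 0.0}, {"x": -27.2, "y": -0.2, "z": 2.7, "spin": 0.0}, {"x": -27.2, "y": -0.1, "z": 2.7, "spin": 0.0}, {"x": -27.2, "y": -0.1, "z": 2.7, "spin": 0.0}]
```

View pics/s7.png

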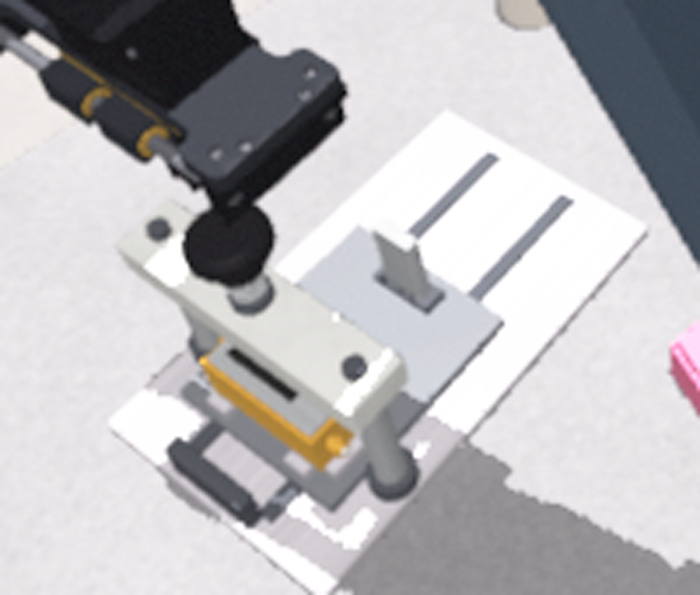

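play_rows --commands '[{"x":-20,"y":0,"z":0,"spin":0},{"x":-28,"y":0,"z":0,"spin":0},{"x":-28,"y":0,"z":0,"spin":0},{"x":-22,"y":0,"z":0,"spin":0},{"x":-10,"y":0,"z":0,"spin":0},{"x":0,"y":0,"z":0,"spin":0}]' --grip 1

```text
time: 13.55
position: [0.6081, 0.144, 0.2552]
tool_rot: [0.659, 0.752, 0.004, 0.022]
ft_force: [0.7, -0.5, -0.5]
grip_width: 0.0405
```

```bash
python3 plan.py 612 147 64 .128 25
```

```text
pos [608.1 144.  255.2] h 0.132 n 8 t 13.55 F [ 0.7 -0.5 -0.5] w 0.0405
toolz [ 0.0386 -0.0234 -0.999 ]
[{"x": 1.0, "y": -0.3, "z": 23.9, "spin": 0.001}, {"x": 1.0, "y": -0.3, "z": 23.9, "spin": 0.001}, {"x": 1.0, "y": -0.3, "z": 23.9, "spin": 0.001}, {"x": 1.0, "y": -0.3, "z": 23.9, "spin": 0.001}, {"x": 1.0, "y": -0.3, "z": 23.9, "spin": 0.001}, {"x": 1.0, "y": -0.3, "z": 23.9, "spin": 0.001}, {"x": 1.0, "y": -0.3, "z": 23.9, "spin": 0.001}, {"x": 1.0, "y": -0.3, "z": 23.9, "spin": 0.001}]
```

play_rows --commands '[{"x":0,"y":0,"z":20,"spin":0.001},{"x":0,"y":0,"z":24,"spin":0.001},{"x":0,"y":0,"z":24,"spin":0.001},{"x":0,"y":0,"z":24,"spin":0.001},{"x":0,"y":0,"z":20,"spin":0.001},{"x":0,"y":0,"z":12,"spin":0},{"x":0,"y":0,"z":0,"spin":0}]'

```text
time: 14.25
position: [0.6116, 0.1482, 0.1241]
tool_rot: [0.66, 0.751, 0.005, 0.02]
ft_force: [-0.6, 0.7, 0.5]
grip_width: 0.0862
```

```bash
python3 plan.py 612 147 64 .128 15
```

```text
pos [611.6 148.2 124.1] h 0.13 n 5 t 14.25 F [-0.6  0.7  0.5] w 0.0862
toolz [ 0.0364 -0.0193 -0.9992]
[{"x": 0.0, "y": -0.4, "z": 12.0, "spin": 0.0}, {"x": 0.0, "y": -0.4, "z": 12.0, "spin": 0.0}, {"x": 0.0, "y": -0.4, "z": 12.0, "spin": 0.0}, {"x": 0.0, "y": -0.4, "z": 12.0, "spin": 0.0}, {"x": 0.0, "y": -0.4, "z": 12.0, "spin": 0.0}]
```

play_rows --commands '[{"x":0,"y":-0.5,"z":14,"spin":0},{"x":0,"y":-0.5,"z":14,"spin":0},{"x":0,"y":-0.5,"z":14,"spin":0},{"x":0,"y":-0.5,"z":12,"spin":0},{"x":0,"y":0,"z":6,"spin":0},{"x":0,"y":0,"z":0,"spin":0}]'

```text
time: 14.85
position: [0.6134, 0.1479, 0.0608]
tool_rot: [0.659, 0.752, 0.006, 0.021]
ft_force: [0.1, -0.2, -0.2]
grip_width: 0.0872
```

```bash
python3 plan.py 612 148 64 .128 15
```

```text
pos [613.4 147.9  60.8] h 0.131 n 1 t 14.85 F [ 0.1 -0.2 -0.2] w 0.0872
toolz [ 0.0402 -0.0186 -0.999 ]
[{"x": 0.2, "y": -1.3, "z": -3.3, "spin": 0.003}]
```

play_rows --commands '[{"x":0,"y":-1.5,"z":0,"spin":0.003},{"x":0,"y":0,"z":0,"spin":0},{"x":0,"y":0,"z":0,"spin":0},{"x":0,"y":0,"z":0,"spin":0},{"x":0,"y":0,"z":0,"spin":0},{"x":0,"y":0,"z":0,"spin":0},{"x":0,"y":0,"z":0,"spin":0},{"x":0,"y":0,"z":0,"spin":0}]' --grip 0 --newtons 20

```text
time: 15.65
position: [0.6122, 0.1475, 0.0629]
tool_rot: [0.66, 0.751, 0.007, 0.022]
ft_force: [-1.5, -0.1, 0.2]
grip_width: 0.0345
```

play_rows --commands '[{"x":0,"y":0,"z":0,"spin":0},{"x":-6,"y":0,"z":0,"spin":0},{"x":-12,"y":0,"z":0,"spin":0},{"x":-14,"y":0,"z":0,"spin":0},{"x":-14,"y":0,"z":0,"spin":0},{"x":-14,"y":0,"z":0,"spin":0},{"x":-12,"y":0,"z":0,"spin":0},{"x":-10,"y":0,"z":0,"spin":0}]'

```text
time: 16.45
position: [0.6233, 0.0609, 0.0629]
tool_rot: [0.661, 0.751, 0.007, 0.021]
ft_force: [1.9, 3.0, -3.9]
grip_width: 0.034
```

```bash
python3 plan.py 627.4 29.9 62.7 .128 12
```

```text
pos [623.3  60.9  62.9] h 0.128 n 3 t 16.45 F [ 1.9  3.  -3.9] w 0.034
toolz [ 0.0408 -0.0164 -0.999 ]
[{"x": -10.4, "y": 0.0, "z": 0.3, "spin": -0.0}, {"x": -10.4, "y": 0.0, "z": 0.3, "spin": -0.0}, {"x": -10.4, "y": 0.0, "z": 0.3, "spin": -0.0}]
```

play_rows --commands '[{"x":-9,"y":0,"z":0,"spin":0},{"x":-8,"y":0,"z":0,"spin":0},{"x":-7,"y":0,"z":0,"spin":0},{"x":-5,"y":0,"z":0,"spin":0},{"x":-4,"y":0,"z":0,"spin":0},{"x":-4,"y":0,"z":0,"spin":0},{"x":-4,"y":0,"z":0,"spin":0}]'

```text
time: 17.15
position: [0.6274, 0.0285, 0.0628]
tool_rot: [0.663, 0.749, 0.014, 0.013]
ft_force: [2.5, 13.0, -3.9]
grip_width: 0.0345
```

```bash
python3 plan.py 627.4 29.9 62.7 .128 12
```

```text
pos [627.4  28.5  62.8] h 0.122 n 1 t 17.15 F [ 2.5 13.  -3.9] w 0.0345
toolz [ 0.0387  0.0038 -0.9992]
[{"x": 1.4, "y": 0.2, "z": 0.1, "spin": -0.006}]
```

play_rows --commands '[{"x":0,"y":2,"z":0,"spin":0},{"x":0,"y":3,"z":0,"spin":0},{"x":0,"y":3,"z":0,"spin":0},{"x":0,"y":3,"z":0,"spin":0}]'

```text
time: 17.55
position: [0.6271, 0.0296, 0.0625]
tool_rot: [0.661, 0.751, 0.005, 0.005]
ft_force: [-5.7, 0.1, 2.0]
grip_width: 0.0338
```

```bash
python3 plan.py 627.4 29.9 62.7 .128 12
```

```text
pos [627.1  29.6  62.5] h 0.128 n 1 t 17.55 F [-5.7  0.1  2. ] w 0.0338
toolz [ 0.0139  0.0012 -0.9999]
[{"x": 0.3, "y": 0.4, "z": -0.2, "spin": -0.0}]
```

play_rows --commands '[{"x":0,"y":2,"z":0,"spin":0},{"x":0,"y":2,"z":0,"spin":0},{"x":0,"y":0,"z":0,"spin":0}]'

```text
time: 17.85
position: [0.627, 0.0294, 0.0625]
tool_rot: [0.661, 0.75, 0.002, 0.002]
ft_force: [0.8, 1.2, -4.0]
grip_width: 0.0342
```

```bash
python3 plan.py 627.4 29.9 62.7 .128 12
```

```text
pos [627.   29.4  62.5] h 0.126 n 1 t 17.85 F [ 0.8  1.2 -4. ] w 0.0342
toolz [ 0.0057  0.0015 -1.    ]
[{"x": 0.4, "y": 0.5, "z": -0.2, "spin": -0.002}]
```

play_rows --commands '[{"x":0,"y":0,"z":0,"spin":0},{"x":0,"y":0,"z":0,"spin":0},{"x":0,"y":0,"z":0,"spin":0},{"x":0,"y":0,"z":-15,"spin":0},{"x":0,"y":0,"z":-20,"spin":0},{"x":0,"y":0,"z":-20,"spin":0},{"x":0,"y":0,"z":-20,"spin":0},{"x":0,"y":0,"z":-20,"spin":0}]' --grip 1

```text
time: 18.65
position: [0.631, 0.0274, 0.165]
tool_rot: [0.662, 0.75, 0.005, 0.007]
ft_force: [-0.2, 0.1, 0.1]
grip_width: 0.0847
```

play_rows --commands '[{"x":0,"y":0,"z":-10,"spin":-0.1},{"x":0,"y":0,"z":0,"spin":-0.13},{"x":0,"y":0,"z":0,"spin":-0.13},{"x":0,"y":0,"z":0,"spin":-0.13},{"x":0,"y":0,"z":0,"spin":-0.13},{"x":0,"y":0,"z":0,"spin":-0.13},{"x":0,"y":0,"z":0,"spin":-0.13},{"x":0,"y":0,"z":0,"spin":-0.13}]'

```text
time: 19.45
position: [0.639, 0.0261, 0.1944]
tool_rot: [0.197, 0.98, 0.002, 0.024]
ft_force: [-0.0, 0.3, 0.3]
grip_width: 0.0868
```

```bash
python3 - <<'E'
from plan import *
plan(627,30,165,1.699,30)
s=cams.camera('side');save(s,'s8.png')
E
```

```text
pos [639.   26.1 194.4] h 1.175 n 5 t 19.45 F [-0.   0.3  0.3] w 0.0868
toolz [ 0.0474 -0.0054 -0.9989]
[{"x": 2.8, "y": -0.3, "z": 5.8, "spin": -0.105}, {"x": 2.8, "y": 0.0, "z": 5.8, "spin": -0.105}, {"x": 2.8, "y": 0.3, "z": 5.8, "spin": -0.105}, {"x": 2.7, "y": 0.6, "z": 5.8, "spin": -0.105}, {"x": 2.6, "y": 0.9, "z": 5.8, "spin": -0.105}]
```

View pics/s8.png

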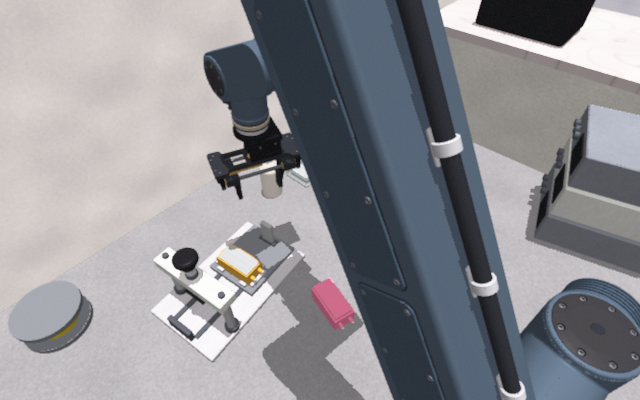

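play_rows --commands '[{"x":3,"y":0,"z":2,"spin":-0.12},{"x":3,"y":0,"z":2,"spin":-0.12},{"x":3,"y":0,"z":2,"spin":-0.12},{"x":3,"y":0,"z":2,"spin":-0.12},{"x":0,"y":0,"z":0,"spin":-0.04},{"x":0,"y":0,"z":0,"spin":0}]'

```text
time: 20.1
position: [0.6305, 0.028, 0.1937]
tool_rot: [-0.067, 0.997, -0.006, 0.03]
ft_force: [-0.1, -1.2, -0.3]
grip_width: 0.0872
```

```bash
python3 plan.py 613.5 134.5 180 1.699 25
```

```text
pos [630.5  28.  193.7] h 1.705 n 5 t 20.1 F [-0.1 -1.2 -0.3] w 0.0872
toolz [ 0.0598 -0.0073 -0.9982]
[{"x": 0.7, "y": 21.6, "z": 2.4, "spin": 0.001}, {"x": 0.7, "y": 21.6, "z": 2.4, "spin": 0.001}, {"x": 0.7, "y": 21.6, "z": 2.4, "spin": 0.001}, {"x": 0.7, "y": 21.6, "z": 2.4, "spin": 0.001}, {"x": 0.8, "y": 21.6, "z": 2.4, "spin": 0.001}]
```

play_rows --commands '[{"x":1,"y":18,"z":0,"spin":0},{"x":1,"y":22,"z":0,"spin":0},{"x":1,"y":22,"z":0,"spin":0},{"x":1,"y":22,"z":0,"spin":0},{"x":0,"y":15,"z":0,"spin":0},{"x":0,"y":4,"z":0,"spin":0},{"x":0,"y":0,"z":0,"spin":0}]'

```text
time: 20.8
position: [0.6161, 0.1317, 0.1978]
tool_rot: [-0.057, 0.998, -0.006, 0.035]
ft_force: [-0.7, 0.1, -0.1]
grip_width: 0.0869
```

```bash
python3 - <<'E'
from plan import *
plan(613.8,133,150,1.699,25)
o=robot.get_obs();T=cams.camera('wrist')
im=T['img'].copy()
n=np.array([.6138,.1346]);d=np.array([-np.sin(.128),np.cos(.128)]);e=np.array([d[1],-d[0]])
L=[np.r_[n+a*.047*e+b*.023*d,.063] for a,b in [(1,1),(1,-1),(-1,-1),(-1,1)]]
for u,v in proj(T,np.array(L)): cv2.circle(im,(int(round(u)),int(round(v))),2,(255,0,0),-1)
cv2.imwrite('pics/w9.png',cv2.resize(im[:,:,::-1],None,fx=1.25,fy=1.25))
s=cams.camera('side');cv2.imwrite('pics/s9.png',cv2.resize(s['img'][60:360,120:380,::-1],None,fx=2,fy=2))
E
```

```text
pos [616.1 131.7 197.8] h 1.684 n 2 t 20.8 F [-0.7  0.1 -0.1] w 0.0869
toolz [ 0.0701 -0.0082 -0.9975]
[{"x": 2.7, "y": 1.2, "z": 23.7, "spin": -0.007}, {"x": 2.7, "y": 1.2, "z": 23.7, "spin": -0.007}]
```

View pics/w9.png

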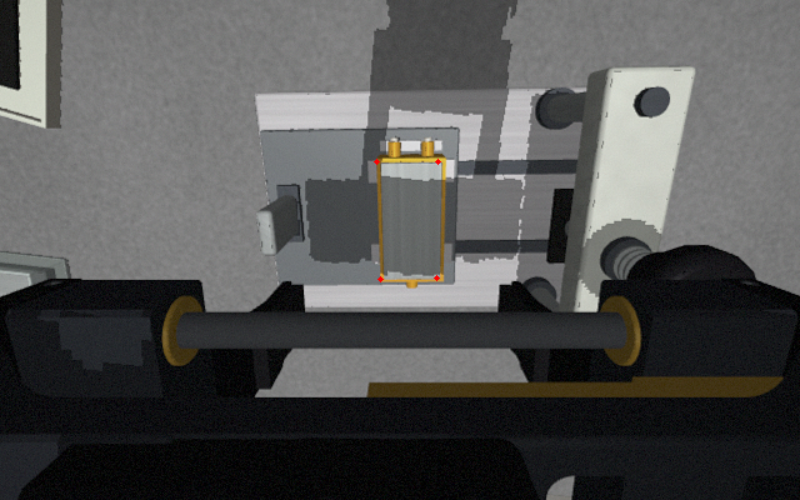

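View pics/s9.png

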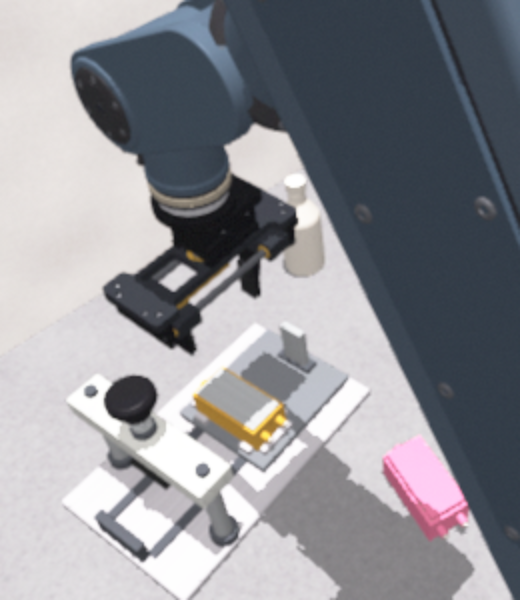

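```bash
python3 - <<'E'
from plan import *
T=cams.camera('wrist');r=nets.outline_of(T,'lid')
print([(x['conf'],x['pixel'],x['region'].sum()) for x in r])
d=np.array([-np.sin(.128),np.cos(.128)]);e=np.array([d[1],-d[0]]);n=np.array([.6138,.1346])
for x in r[:1]:
    ys,xs=np.nonzero(x['region']);P=np.array([back(T,(u,v),.063)[:2] for u,v in zip(xs,ys)])
    c=cv2.minAreaRect((P*1000).astype(np.float32));print(c,((np.array(c[0])/1000-n)@d,(np.array(c[0])/1000-n)@e))
b=back(T,(328.8,176),.061);print(b,(b[:2]-n)@d,(b[:2]-n)@e)
cv2.imwrite('pics/w10.png',cv2.resize(T['img'][100:250,270:390,::-1],None,fx=5,fy=4,interpolation=cv2.INTER_CUBIC))
E
```

```text
[(0.69, [330.5, 175.7], np.int64(4360))]Traceback (most recent call last):
  File "<stdin>", line 6, in <module>
  File "h.py", line 12, in back
    W=np.linalg.inv(w2c(p)); d=np.array([(uv[0]-p['cx'])/p['fx'],-(uv[1]-p['cy'])/p['fy'],-1.])
                    ~~~^^^
  File "h.py", line 6, in w2c
    o=robot.get_obs(); T=np.eye(4); T[:3,:3]=R.from_quat(o['tool_rot']).as_matrix(); T[:3,3]=o['position']
ValueError: time passes only in moves, steps and waits
```

```bash
sed -i "s/    return np.linalg.inv(T@np.array(p\['mount'\]))/    p['world_to_cam']=np.linalg.inv(T@np.array(p['mount'])); return p['world_to_cam']/" h.py; python3 - <<'E'
from plan import *
T=cams.camera('wrist');w2c(T);r=nets.outline_of(T,'lid')
print([(x['conf'],x['pixel'],x['region'].sum()) for x in r])
d=np.array([-np.sin(.128),np.cos(.128)]);e=np.array([d[1],-d[0]]);n=np.array([.6138,.1346])
for x in r[:1]:
    ys,xs=np.nonzero(x['region']);P=np.array([back(T,(u,v),.063)[:2] for u,v in zip(xs,ys)])
    c=cv2.minAreaRect((P*1000).astype(np.float32));print(c,((np.array(c[0])/1000-n)@d,(np.array(c[0])/1000-n)@e))
b=back(T,(328.8,176),.061);print(b,(b[:2]-n)@d,(b[:2]-n)@e)
cv2.imwrite('pics/w10.png',cv2.resize(T['img'][100:250,270:390,::-1],None,fx=5,fy=4,interpolation=cv2.INTER_CUBIC))
E
```

```text
[(0.57, [327.8, 176.3], np.int64(4459)), (0.31, [27.9, 212.9], np.int64(1009))]
((614.4027099609375, 137.49581909179688), (95.15191650390625, 47.10832977294922), 8.417560577392578) (np.float64(0.0027951925281941657), np.float64(0.0009674328089102667))
[0.61156575 0.13620881 0.061     ] 0.0018808484833942052 -0.002010609850037977
```

View pics/w10.png

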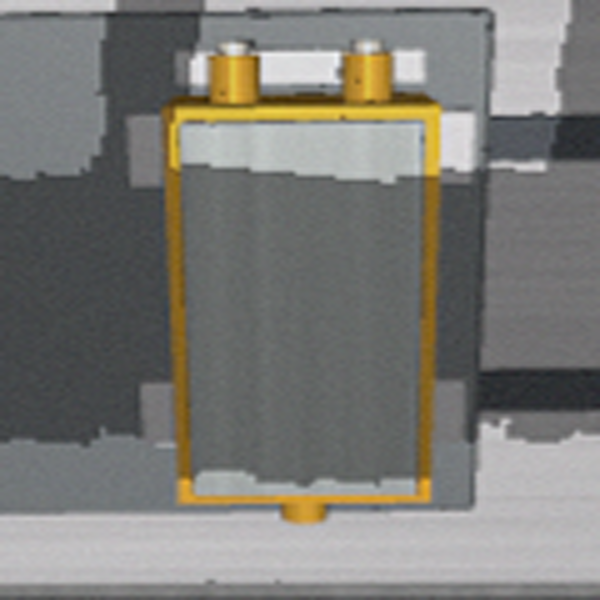

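```bash
python3 plan.py 613.5 134 34 1.70 24
```

```text
pos [616.1 130.4 197.2] h 1.683 n 7 t 21.1 F [ 1.4  0.1 -0.7] w 0.0873
toolz [ 0.0691 -0.0083 -0.9976]
[{"x": 1.9, "y": 0.9, "z": 23.2, "spin": -0.002}, {"x": 1.9, "y": 0.9, "z": 23.2, "spin": -0.002}, {"x": 1.9, "y": 0.9, "z": 23.2, "spin": -0.002}, {"x": 1.9, "y": 0.9, "z": 23.2, "spin": -0.002}, {"x": 1.9, "y": 0.9, "z": 23.2, "spin": -0.002}, {"x": 1.9, "y": 0.9, "z": 23.2, "spin": -0.002}, {"x": 1.9, "y": 1.0, "z": 23.2, "spin": -0.002}]
```

play_rows --commands '[{"x":2,"y":1,"z":18,"spin":-0.004},{"x":2,"y":1,"z":20,"spin":-0.004},{"x":2,"y":1,"z":20,"spin":-0.004},{"x":2,"y":0.5,"z":18,"spin":-0.004},{"x":2,"y":0,"z":10,"spin":0},{"x":0,"y":0,"z":0,"spin":0}]'

```text
time: 21.7
position: [0.6143, 0.1283, 0.109]
tool_rot: [-0.062, 0.997, -0.007, 0.036]
ft_force: [0.1, 0.3, 0.5]
grip_width: 0.0872
```

```bash
python3 plan.py 613.5 134 34 1.70 14
```

```text
pos [614.3 128.3 109. ] h 1.694 n 6 t 21.7 F [0.1 0.3 0.5] w 0.0872
toolz [ 0.073  -0.009  -0.9973]
[{"x": 0.9, "y": 1.2, "z": 12.4, "spin": -0.001}, {"x": 0.9, "y": 1.2, "z": 12.4, "spin": -0.001}, {"x": 0.9, "y": 1.2, "z": 12.4, "spin": -0.001}, {"x": 0.9, "y": 1.2, "z": 12.4, "spin": -0.001}, {"x": 0.9, "y": 1.2, "z": 12.4, "spin": -0.001}, {"x": 0.9, "y": 1.2, "z": 12.4, "spin": -0.001}]
```

play_rows --commands '[{"x":1,"y":3,"z":10,"spin":-0.001},{"x":1,"y":2,"z":12,"spin":-0.001},{"x":1,"y":2,"z":12,"spin":-0.001},{"x":1,"y":1.5,"z":10,"spin":-0.001},{"x":0,"y":0,"z":0,"spin":0}]'

```text
time: 22.2
position: [0.6143, 0.1362, 0.063]
tool_rot: [-0.063, 0.997, -0.007, 0.038]
ft_force: [0.3, 0.3, -0.3]
grip_width: 0.0873
```

```bash
python3 plan.py 613.5 134 34 1.70 10;python3 - <<'E'
from plan import *
T=cams.camera('wrist');save(T,'w11.png');s=cams.camera('side');cv2.imwrite('pics/s11.png',cv2.resize(s['img'][110:340,120:360,::-1],None,fx=2.5,fy=2.5))
E
```

```text
pos [614.3 136.2  63. ] h 1.697 n 3 t 22.2 F [ 0.3  0.3 -0.3] w 0.0873
toolz [ 0.0772 -0.0089 -0.997 ]
[{"x": 1.1, "y": -0.5, "z": 9.6, "spin": -0.001}, {"x": 1.1, "y": -0.5, "z": 9.6, "spin": -0.001}, {"x": 1.1, "y": -0.5, "z": 9.6, "spin": -0.001}]
```

View pics/w11.png

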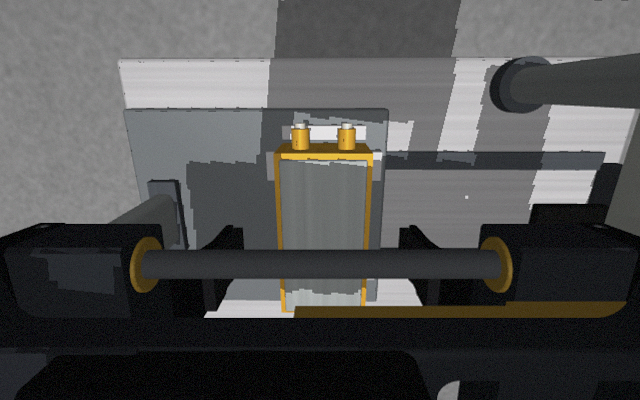

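View pics/s11.png

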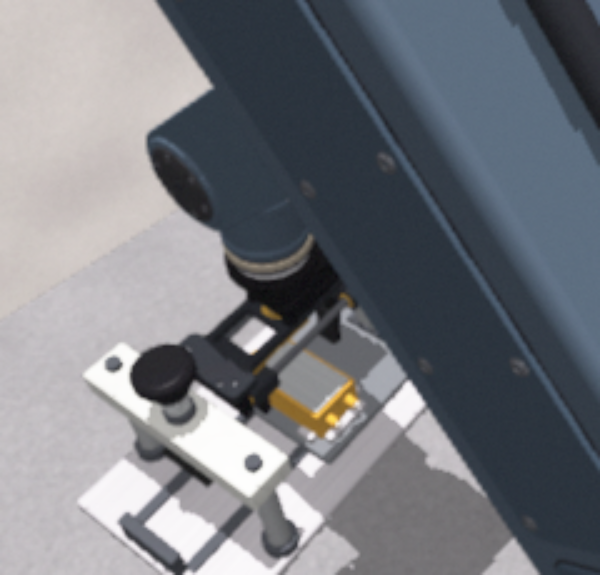

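play_rows --commands '[{"x":1,"y":-1,"z":9,"spin":0},{"x":1,"y":-0.5,"z":10,"spin":0},{"x":1,"y":0,"z":8,"spin":0},{"x":0,"y":0,"z":0,"spin":0}]'

```text
time: 22.7
position: [0.6158, 0.1338, 0.0362]
tool_rot: [-0.063, 0.997, -0.007, 0.041]
ft_force: [-0.5, 0.8, -0.3]
grip_width: 0.0869
```

```bash
python3 plan.py 613.5 134 34 1.70 10
```

```text
pos [615.8 133.8  36.2] h 1.697 n 1 t 22.7 F [-0.5  0.8 -0.3] w 0.0869
toolz [ 0.0824 -0.0088 -0.9966]
[{"x": 2.5, "y": 0.6, "z": 2.0, "spin": -0.003}]
```

play_rows --commands '[{"x":2,"y":0.5,"z":1,"spin":-0.002},{"x":0,"y":0,"z":0,"spin":0},{"x":0,"y":0,"z":0,"spin":0},{"x":0,"y":0,"z":0,"spin":0},{"x":0,"y":0,"z":0,"spin":0},{"x":0,"y":0,"z":0,"spin":0},{"x":0,"y":0,"z":0,"spin":0},{"x":0,"y":0,"z":0,"spin":0}]' --grip 0 --newtons 22

```text
time: 23.5
position: [0.6139, 0.1343, 0.0352]
tool_rot: [-0.064, 0.997, -0.007, 0.041]
ft_force: [-0.1, 0.5, -1.0]
grip_width: 0.0522
```

```bash
python3 plan.py 613.5 134 34 1.70 10
```

```text
pos [613.9 134.3  35.2] h 1.699 n 1 t 23.5 F [-0.1  0.5 -1. ] w 0.0522
toolz [ 0.083  -0.0083 -0.9965]
[{"x": 0.5, "y": -0.2, "z": 1.2, "spin": -0.001}]
```

play_rows --commands '[{"x":0,"y":0,"z":0,"spin":0},{"x":0,"y":0,"z":-4,"spin":0},{"x":1,"y":0,"z":-8,"spin":0},{"x":1,"y":0,"z":-12,"spin":0},{"x":1,"y":0,"z":-18,"spin":0},{"x":1,"y":0,"z":-20,"spin":0},{"x":1,"y":0,"z":-20,"spin":0},{"x":1,"y":0,"z":-20,"spin":0}]'

```text
time: 24.3
position: [0.5945, 0.1332, 0.1389]
tool_rot: [-0.064, 0.997, -0.007, 0.036]
ft_force: [0.3, 0.1, -3.3]
grip_width: 0.052
```

```bash
python3 plan.py 497 -226 155 1.40 35;python3 - <<'E'
from plan import *
s=cams.camera('side');cv2.imwrite('pics/s12.png',cv2.resize(s['img'][110:340,120:360,::-1],None,fx=2.5,fy=2.5))
T=cams.camera('wrist');save(T,'w12.png')
t=cams.camera('top')
r=nets.outline_of(t,'pad_top')
for x in r[:2]:
    ys,xs=np.nonzero(x['region']);P=np.array([back(t,(u,v),.008)[:2] for u,v in zip(xs,ys)])
    print(x['conf'],cv2.minAreaRect((P*1000).astype(np.float32)))
cv2.imwrite('pics/t12.png',cv2.resize(t['img'][150:270,330:450,::-1],None,fx=5,fy=5,interpolation=cv2.INTER_CUBIC))
E
```

```text
pos [594.5 133.2 138.9] h 1.699 n 11 t 24.3 F [ 0.3  0.1 -3.3] w 0.052
toolz [ 0.0718 -0.0103 -0.9974]
[{"x": 12.9, "y": -31.3, "z": -1.8, "spin": 0.027}, {"x": 12.0, "y": -31.6, "z": -1.8, "spin": 0.027}, {"x": 11.2, "y": -31.9, "z": -1.8, "spin": 0.027}, {"x": 10.3, "y": -32.2, "z": -1.8, "spin": 0.027}, {"x": 9.4, "y": -32.5, "z": -1.8, "spin": 0.027}, {"x": 8.5, "y": -32.7, "z": -1.8, "spin": 0.027}, {"x": 7.6, "y": -32.9, "z": -1.8, "spin": 0.027}, {"x": 6.7, "y": -33.1, "z": -1.8, "spin": 0.027}]
[{"x": 5.8, "y": -33.3, "z": -1.8, "spin": 0.027}, {"x": 4.9, "y": -33.5, "z": -1.8, "spin": 0.027}, {"x": 4.0, "y": -33.6, "z": -1.8, "spin": 0.027}]
0.86 ((496.64691162109375, -228.81063842773438), (58.685611724853516, 106.27272033691406), 80.05130004882812)
```

View pics/s12.png

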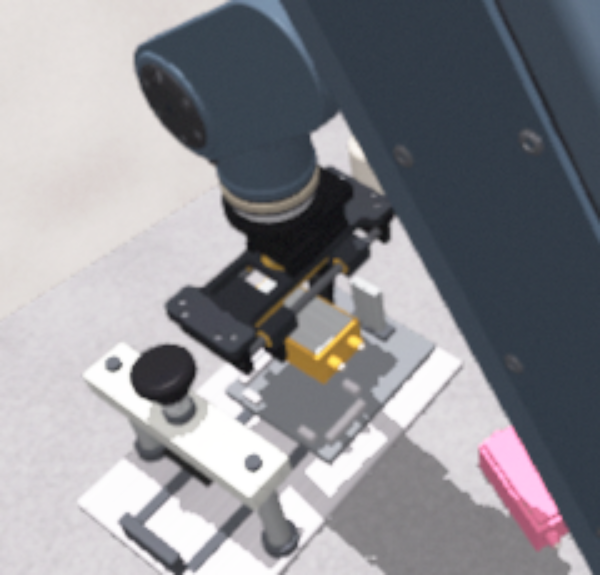

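View pics/t12.png

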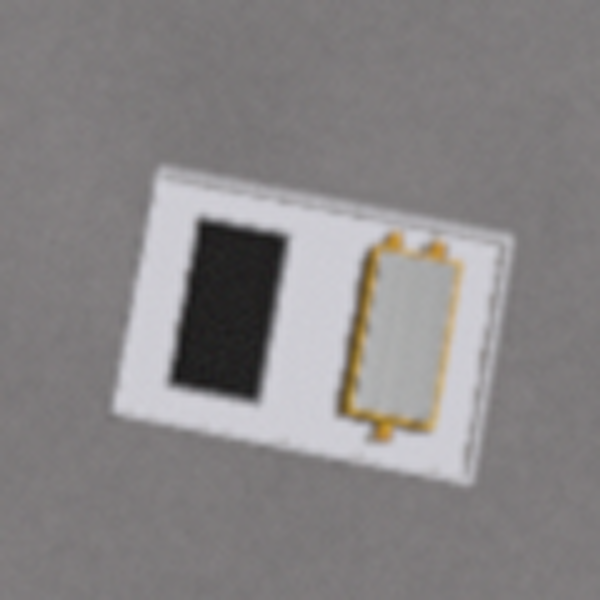

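View pics/w12.png

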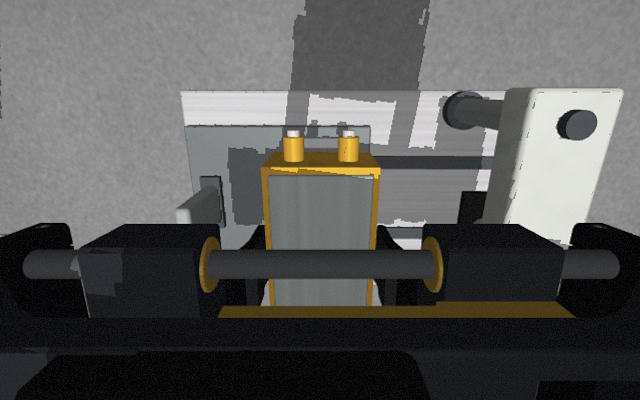

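play_rows --commands '[{"x":8,"y":-20,"z":0,"spin":0.02},{"x":10,"y":-30,"z":0,"spin":0.027},{"x":11,"y":-33,"z":0,"spin":0.027},{"x":11,"y":-33,"z":0,"spin":0.027},{"x":10,"y":-33,"z":0,"spin":0.027},{"x":9,"y":-33,"z":0,"spin":0.027},{"x":8,"y":-33,"z":0,"spin":0.027},{"x":7,"y":-33,"z":0,"spin":0.027}]'

```text
time: 25.3
position: [0.5228, -0.1199, 0.1256]
tool_rot: [0.039, 0.999, -0.001, 0.029]
ft_force: [0.8, 0.0, -4.0]
grip_width: 0.0523
```

```bash
python3 plan.py 499 -227 140 1.40 33
```

```text
pos [ 522.8 -119.9  125.6] h 1.492 n 4 t 25.3 F [ 0.8  0.  -4. ] w 0.0523
toolz [ 0.0577 -0.0044 -0.9983]
[{"x": 3.6, "y": -27.2, "z": -3.8, "spin": 0.023}, {"x": 3.0, "y": -27.2, "z": -3.8, "spin": 0.023}, {"x": 2.3, "y": -27.3, "z": -3.8, "spin": 0.023}, {"x": 1.7, "y": -27.3, "z": -3.8, "spin": 0.023}]
```

play_rows --commands '[{"x":3,"y":-28,"z":-4,"spin":0.025},{"x":3,"y":-28,"z":-4,"spin":0.025},{"x":3,"y":-26,"z":-2,"spin":0.02},{"x":2,"y":-18,"z":0,"spin":0.02},{"x":0,"y":-5,"z":0,"spin":0},{"x":0,"y":0,"z":0,"spin":0}]'

```text
time: 25.9
position: [0.4927, -0.2299, 0.1272]
tool_rot: [0.09, 0.996, 0.003, 0.023]
ft_force: [-0.8, 0.1, -2.3]
grip_width: 0.0524
```

```bash
python3 - <<'E'
from plan import *
plan(499,-227,60,1.40,20)
T=cams.camera('wrist');w2c(T);im=T['img'].copy()
c=np.array([.499,-.227]);h=1.40;dy=np.array([np.cos(h),np.sin(h)]);dx=np.array([dy[1],-dy[0]])
pp=np.array([np.r_[c+a*.052*dx+b*.028*dy,.008] for a,b in [(1,1),(1,-1),(-1,-1),(-1,1)]])
for u,v in proj(T,pp): cv2.circle(im,(int(round(u)),int(round(v))),2,(255,0,0),-1)
pf=np.array([np.r_[c-.1*dy+a*.05*dx+b*.026*dy,.04] for a,b in [(1,1),(1,-1),(-1,-1),(-1,1)]])
for u,v in proj(T,pf): cv2.circle(im,(int(round(u)),int(round(v))),2,(0,255,0),-1)
cv2.imwrite('pics/w13.png',cv2.resize(im[:,:,::-1],None,fx=1.25,fy=1.25))
t=cams.camera('top');cv2.imwrite('pics/t13.png',cv2.resize(t['img'][120:280,310:470,::-1],None,fx=3.7,fy=3.7,interpolation=cv2.INTER_CUBIC))
s=cams.camera('side');cv2.imwrite('pics/s13.png',cv2.resize(s['img'][110:310,270:510,::-1],None,fx=2.8,fy=2.8,interpolation=cv2.INTER_CUBIC))
E
```

```text
pos [ 492.7 -229.9  127.2] h 1.391 n 4 t 25.9 F [-0.8  0.1 -2.3] w 0.0524
toolz [ 0.046   0.0015 -0.9989]
[{"x": -0.7, "y": 0.8, "z": 16.9, "spin": -0.002}, {"x": -0.7, "y": 0.8, "z": 16.9, "spin": -0.002}, {"x": -0.7, "y": 0.8, "z": 16.9, "spin": -0.002}, {"x": -0.7, "y": 0.8, "z": 16.9, "spin": -0.002}]
```

View pics/w13.png

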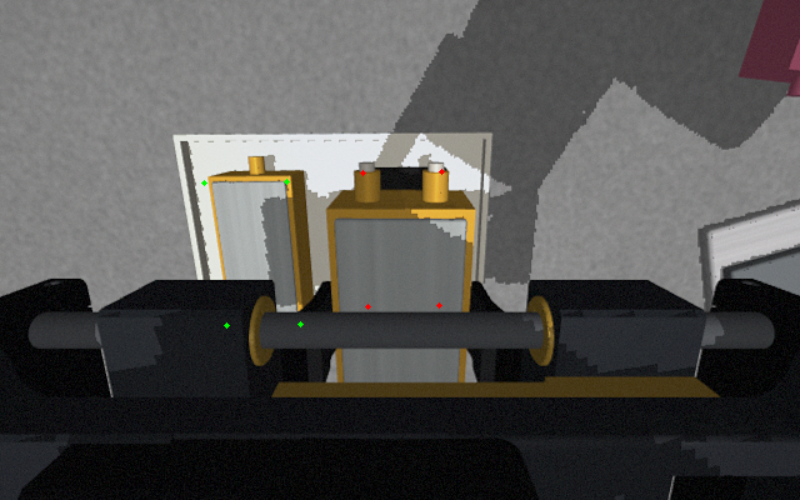

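View pics/t13.png

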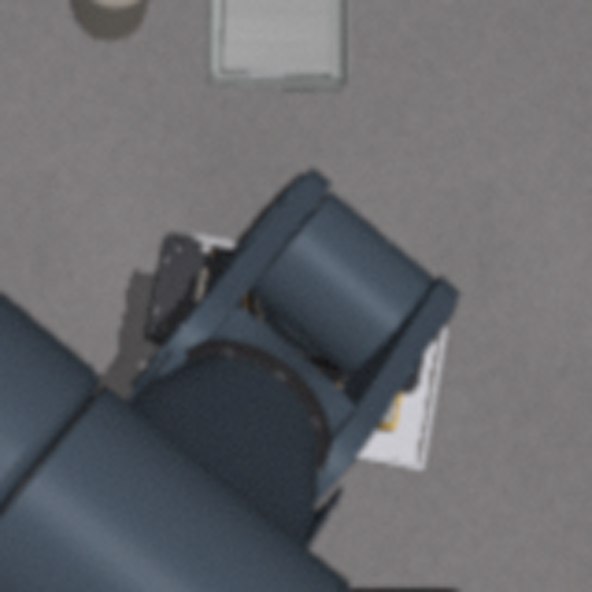

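View pics/s13.png

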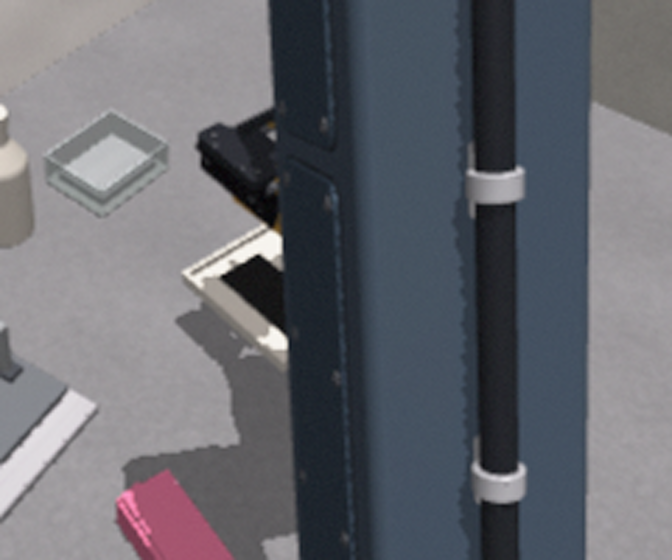

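```bash
python3 -c "
import cv2;a=cv2.imread('pics/w13.png');cv2.imwrite('pics/w13z.png',cv2.resize(a[120:260,170:510],None,fx=2.35,fy=2.35,interpolation=cv2.INTER_CUBIC))"
```

```text
(no output)
```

View pics/w13z.png

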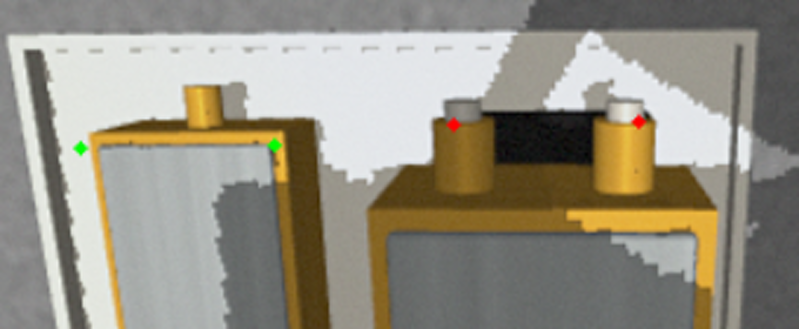

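play_rows --commands '[{"x":-1,"y":1.5,"z":14,"spin":-0.002},{"x":-1,"y":1.5,"z":16,"spin":-0.002},{"x":-1,"y":1.5,"z":16,"spin":-0.002},{"x":-1,"y":1,"z":16,"spin":0},{"x":0,"y":0.5,"z":10,"spin":0},{"x":0,"y":0,"z":0,"spin":0}]'

```text
time: 26.65
position: [0.504, -0.2158, 0.0544]
tool_rot: [0.081, 0.996, 0.003, 0.024]
ft_force: [-0.7, 0.6, -3.0]
grip_width: 0.0519
```

```bash
python3 plan.py 495.5 -224.5 24 1.397 12
```

```text
pos [ 504.  -215.8   54.4] h 1.41 n 3 t 26.65 F [-0.7  0.6 -3. ] w 0.0519
toolz [ 0.0474  0.0026 -0.9989]
[{"x": 2.8, "y": -3.4, "z": 10.0, "spin": 0.004}, {"x": 2.8, "y": -3.4, "z": 10.0, "spin": 0.004}, {"x": 2.8, "y": -3.4, "z": 10.0, "spin": 0.004}]
```

play_rows --commands '[{"x":4,"y":-5,"z":3,"spin":0.005},{"x":4,"y":-4,"z":4,"spin":0.005},{"x":1,"y":0,"z":4,"spin":0},{"x":0,"y":0,"z":4,"spin":0},{"x":0,"y":0,"z":0,"spin":0}]'

```text
time: 27.15
position: [0.4945, -0.2242, 0.0397]
tool_rot: [0.086, 0.996, 0.002, 0.025]
ft_force: [0.9, 0.7, -3.1]
grip_width: 0.0519
```

```bash
python3 plan.py 495.5 -224.5 24 1.397 12; python3 - <<'E'
from plan import *
T=cams.camera('wrist');w2c(T);save(T,'w14.png')
c=np.array([.4955,-.2245]);h=1.397;dy=np.array([np.cos(h),np.sin(h)]);dx=np.array([dy[1],-dy[0]])
print(proj(T,np.array([np.r_[c+a*.052*dx+b*.028*dy,.008] for a,b in [(-1,-1),(-1,1)]])))
print(proj(T,np.array([np.r_[c-.1*dy+a*.05*dx+b*.026*dy,.04] for a,b in [(-1,-1),(-1,1)]])))
E
```

```text
pos [ 494.5 -224.2   39.7] h 1.4 n 2 t 27.15 F [ 0.9  0.7 -3.1] w 0.0519
toolz [ 5.010e-02  5.000e-04 -9.987e-01]
[{"x": -0.1, "y": -0.1, "z": 7.9, "spin": 0.001}, {"x": -0.1, "y": -0.1, "z": 7.9, "spin": 0.001}]
[[273.57190792 144.0520549 ]
 [364.88733352 144.24824405]]
[[ 73.72009452 155.74507608]
 [175.6522282  155.92518161]]
```

View pics/w14.png

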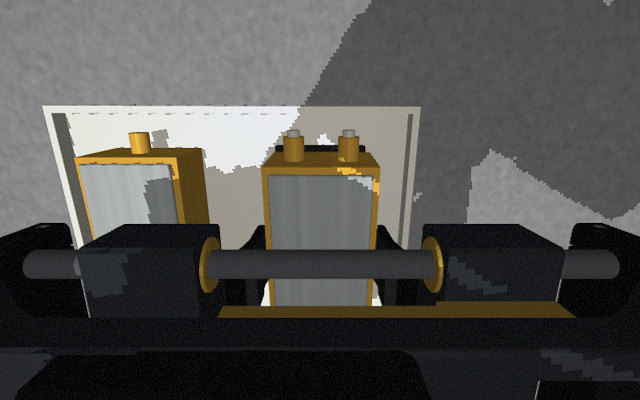

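play_rows --commands '[{"x":0,"y":0,"z":6,"spin":0},{"x":0,"y":0,"z":6,"spin":0},{"x":0,"y":0,"z":4,"spin":0},{"x":0,"y":0,"z":0,"spin":0}]'

```text
time: 27.6
position: [0.4961, -0.2247, 0.0229]
tool_rot: [0.086, 0.996, 0.002, 0.026]
ft_force: [-0.8, -0.4, -3.2]
grip_width: 0.0516
```

```bash
python3 plan.py 495.5 -224.5 20 1.397 12
```

```text
pos [ 496.1 -224.7   22.9] h 1.4 n 1 t 27.6 F [-0.8 -0.4 -3.2] w 0.0516
toolz [ 5.150e-02 -5.000e-04 -9.987e-01]
[{"x": 0.8, "y": 0.0, "z": 2.8, "spin": 0.003}]
```

play_rows --commands '[{"x":0.3,"y":0,"z":2,"spin":0},{"x":0,"y":0,"z":2,"spin":0},{"x":0,"y":0,"z":1,"spin":0},{"x":0,"y":0,"z":0,"spin":0}]'

```text
time: 28.0
position: [0.4959, -0.2243, 0.0195]
tool_rot: [0.085, 0.996, 0.002, 0.026]
ft_force: [0.3, 0.4, -3.1]
grip_width: 0.052
```

```bash
python3 plan.py 495.5 -224.5 20 1.397 12
```

```text
pos [ 495.9 -224.3   19.5] h 1.401 n 1 t 28.0 F [ 0.3  0.4 -3.1] w 0.052
toolz [ 5.170e-02 -8.000e-04 -9.987e-01]
[{"x": 0.3, "y": -0.3, "z": -0.6, "spin": 0.004}]
```

play_rows --commands '[{"x":0,"y":0,"z":2,"spin":0},{"x":0,"y":0,"z":2,"spin":0},{"x":0,"y":0,"z":0,"spin":0}]'

```text
time: 28.3
position: [0.4965, -0.2243, 0.0194]
tool_rot: [0.084, 0.996, 0.001, 0.027]
ft_force: [0.4, -0.2, -3.5]
grip_width: 0.0517
```

```bash
python3 plan.py 495.5 -224.5 20 1.397 12
```

```text
pos [ 496.5 -224.3   19.4] h 1.403 n 1 t 28.3 F [ 0.4 -0.2 -3.5] w 0.0517
toolz [ 0.0538 -0.0027 -0.9985]
[{"x": 0.9, "y": -0.3, "z": -0.7, "spin": 0.006}]
```

play_rows --commands '[{"x":0,"y":0,"z":2.5,"spin":0},{"x":0,"y":0,"z":2.5,"spin":0}]'

```text
time: 28.5
position: [0.4969, -0.2245, 0.0185]
tool_rot: [0.084, 0.996, 0.0, 0.028]
ft_force: [-7.6, 2.4, 31.5]
grip_width: 0.052
```

```bash
python3 plan.py 495.5 -224.5 20 1.397 12; python3 - <<'E'
from plan import *
save(cams.camera('wrist'),'w15.png')
E
```

```text
pos [ 496.9 -224.5   18.5] h 1.403 n 1 t 28.5 F [-7.6  2.4 31.5] w 0.052
toolz [ 0.0551 -0.0038 -0.9985]
[{"x": 1.3, "y": -0.2, "z": -1.6, "spin": 0.006}]
```

View pics/w15.png

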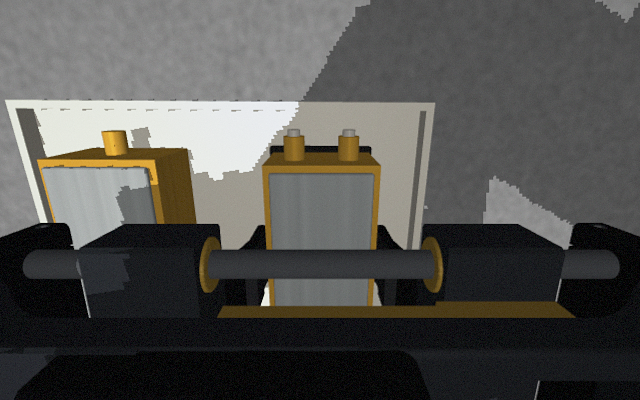

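play_rows --commands '[{"x":0,"y":0,"z":-1,"spin":0},{"x":0,"y":0,"z":0,"spin":0}]'

```text
time: 28.75
position: [0.4972, -0.2248, 0.0202]
tool_rot: [0.084, 0.996, -0.0, 0.029]
ft_force: [0.6, 0.2, -2.5]
grip_width: 0.0519
```

play_rows --commands '[{"x":0,"y":0,"z":0,"spin":0},{"x":0,"y":0,"z":0,"spin":0},{"x":0,"y":0,"z":0,"spin":0},{"x":0,"y":0,"z":0,"spin":0},{"x":0,"y":0,"z":0,"spin":0}]' --grip 0.85

```text
time: 29.25
position: [0.498, -0.2253, 0.0188]
tool_rot: [0.084, 0.996, -0.0, 0.029]
ft_force: [-0.4, 0.4, 0.4]
grip_width: 0.0731
```

```bash
python3 plan.py 490 -224.5 160 1.397 20
```

```text
pos [ 498.  -225.3   18.8] h 1.403 n 8 t 29.25 F [-0.4  0.4  0.4] w 0.0731
toolz [ 0.0572 -0.005  -0.9984]
[{"x": -0.0, "y": 0.0, "z": -17.7, "spin": 0.001}, {"x": -0.0, "y": 0.0, "z": -17.7, "spin": 0.001}, {"x": -0.0, "y": 0.0, "z": -17.7, "spin": 0.001}, {"x": -0.0, "y": 0.0, "z": -17.7, "spin": 0.001}, {"x": -0.0, "y": 0.0, "z": -17.7, "spin": 0.001}, {"x": -0.0, "y": 0.0, "z": -17.7, "spin": 0.001}, {"x": -0.0, "y": 0.0, "z": -17.7, "spin": 0.001}, {"x": -0.0, "y": 0.0, "z": -17.7, "spin": 0.001}]
```

play_rows --commands '[{"x":0,"y":0,"z":-8,"spin":0},{"x":0,"y":0,"z":-12,"spin":0},{"x":0,"y":0,"z":-15,"spin":0},{"x":0,"y":0,"z":-18,"spin":0},{"x":0,"y":0,"z":-20,"spin":0},{"x":0,"y":0,"z":-25,"spin":0},{"x":0,"y":0,"z":-25,"spin":0},{"x":0,"y":0,"z":-25,"spin":0}]'

```text
time: 30.05
position: [0.4871, -0.2231, 0.1747]
tool_rot: [0.084, 0.996, 0.001, 0.027]
ft_force: [0.8, 0.5, -0.0]
grip_width: 0.074
```

```bash
python3 plan.py 490 0 220 1.397 40
```

```text
pos [ 487.1 -223.1  174.7] h 1.402 n 6 t 30.05 F [ 0.8  0.5 -0. ] w 0.074
toolz [ 0.0536 -0.0025 -0.9986]
[{"x": 5.4, "y": 36.8, "z": -7.6, "spin": 0.001}, {"x": 5.4, "y": 36.8, "z": -7.6, "spin": 0.001}, {"x": 5.4, "y": 36.8, "z": -7.6, "spin": 0.001}, {"x": 5.5, "y": 36.8, "z": -7.6, "spin": 0.001}, {"x": 5.5, "y": 36.8, "z": -7.6, "spin": 0.001}, {"x": 5.5, "y": 36.8, "z": -7.6, "spin": 0.001}]
```

Move aside so the top camera can see the tray and the sled.

play_rows --commands '[{"x":8,"y":30,"z":-15,"spin":0},{"x":10,"y":38,"z":-15,"spin":0},{"x":10,"y":38,"z":-10,"spin":0},{"x":10,"y":38,"z":-8,"spin":0},{"x":10,"y":36,"z":0,"spin":0},{"x":5,"y":20,"z":0,"spin":0},{"x":0,"y":0,"z":0,"spin":0}]'

```text
time: 30.75
position: [0.4669, -0.013, 0.2345]
tool_rot: [0.086, 0.996, -0.004, 0.038]
ft_force: [0.4, -0.6, 0.5]
grip_width: 0.074
```

```bash
python3 - <<'E'
from plan import *
t=cams.camera('top');save(t,'t16.png');s=cams.camera('side');save(s,'s16.png')
for x in nets.outline_of(t,'lid')[:4]:
    ys,xs=np.nonzero(x['region']);P=np.array([back(t,(u,v),.047)[:2] for u,v in zip(xs,ys)])
    print(round(x['conf'],2),x['pixel'],cv2.minAreaRect((P*1000).astype(np.float32)))
cv2.imwrite('pics/t16z.png',cv2.resize(t['img'][150:270,330:450,::-1],None,fx=5,fy=5,interpolation=cv2.INTER_CUBIC))
E
```

```text
0.74 [378.0, 207.9] ((498.6141357421875, -228.28526306152344), (46.95261764526367, 94.82669067382812), 81.11251068115234)
0.51 [280.1, 234.1] ((413.0067443847656, 45.36152648925781), (45.90370178222656, 37.975677490234375), 75.4642562866211)
0.51 [202.3, 160.8] ((631.5975341796875, 287.0491943359375), (55.08647537231445, 51.55109786987305), 48.03795623779297)
```

View pics/t16.png

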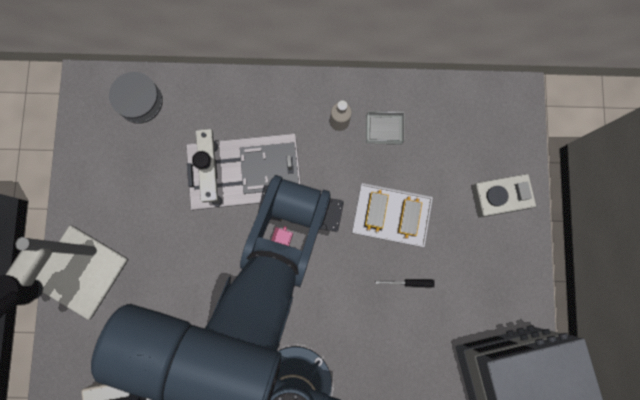

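View pics/t16z.png

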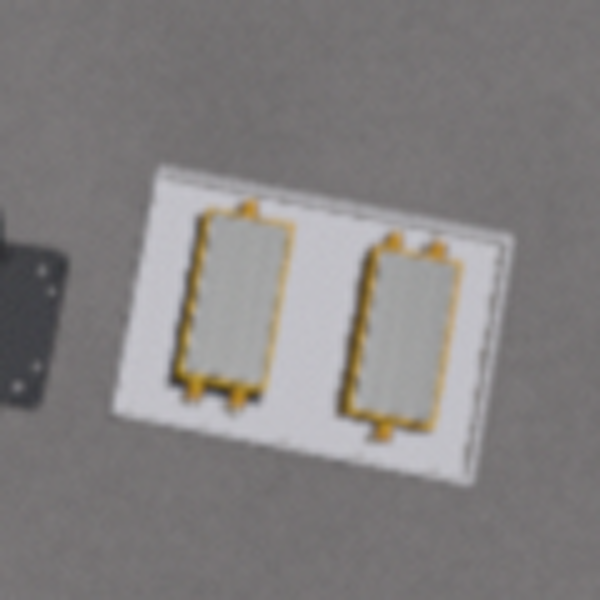

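View pics/s16.png

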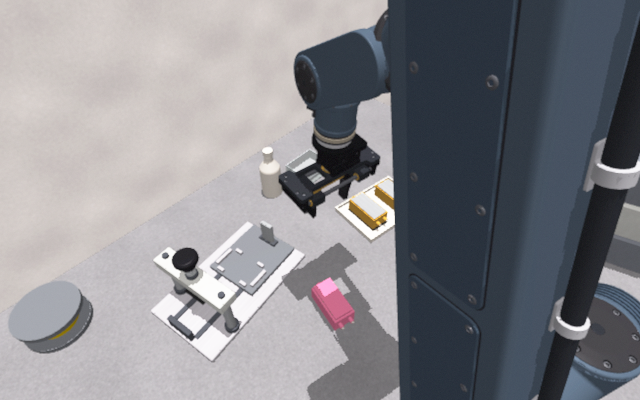

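```bash
python3 - <<'E'
from h import *
o=robot.get_obs();print(o['time'],np.abs(o['joint_velocities']).max(),robot.hand_in())
E
```

```text
the job is handed in; nothing more can be done
30.9 0.020600254553473574 None
```

I ran the whole sequence and handed the job in at 30.9 s; no verdict was reported.

- **Sled in:** I pushed it by its handle 120 mm, until it met the stop with 9.5 N against it.
- **Press:** With shut fingers I pressed the cap down 27 mm, to z 183 mm. I held it there for about 1.1 s at roughly 20–30 N, then released it. The side view showed the cap fully up. The wrist view showed the lid as a 95 x 47 mm rectangle taken at its home height, so it looked fully home.
- **Sled out:** I drew it back to its stop, with 13 N against it. The wrist view showed the module still in its nest.
- **Module on the pad:** I gripped it by the long faces, lifted it, set it on the rubber pad, released it and drew back.

**Last checks:**
- **Placement:** The top camera put the module about 2 mm and 0.02 rad from the pad (limits 14 mm and 0.15 rad).
- **Scene:** The sled was out and the cap up. The finished module, bottle, box and screwdriver looked untouched, and the arm was clear of everything.

**Disagreements and faults:**
- The cameras disagreed on positions by 3–8 mm. I averaged them and used the handle contact as a reference.
- The tool tilted by up to 0.08 rad along the way, because each row starts from the measured pose. Pushing against the handle reduced it once, but it came back.
- While checking that the module was on the pad, I briefly pressed it down with about 31 N, holding it by the housing sides.
- I could not measure the lid depth or the plunger height directly; I judged both only from pictures and contact heights.

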